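# Set an eccentric guide roller with a width gauge

### The arm

A 7-joint arm with a two-finger parallel gripper is mounted at the origin on a cart in front of the work surface, level with it; the furniture and walls round the work are solid. World frame = base frame: x ahead of the robot, y to its left, z up, the work surface at z = 0. Lengths are in mm, angles in degrees, forces in N, time in s.
With the tool pointing down it reaches from about 425 to 950 mm from the base axis. Payload 4.7 kg.
Tool frame: the origin (TCP) lies at the very end of the fingers, on their centre line; the grasp point (between the pads) lies 19 mm behind it; y points along the fingers, z is the direction in which the jaws open and shut, and the axes are right-handed (so a half turn about y gives the same grasp; the last joint's range is limited). The gripper opens to 87 mm and grips with 3 to 60 N. Pads are 19 mm wide; open, the fingers measure 117 mm over their backs; the gripper's body (75 mm by 190 mm) begins 51 mm behind the grasp point.
Start: joints at [-76.312, 26.849, -2.785, 87.806, 1.381, 65.374, -4.715], TCP at [178.569, 650.972, 194.273] pointing down, gripper open.
Joint ranges: [-148.3, 148.3], [-19.14, 114.17], [-79.39, 73.82], [5.75, 140.21], [-59.74, 239.74], [12.07, 113.84], [-152.46, 152.46]. Speed limits (degrees/s): [147.25, 147.25, 180, 180, 180, 180, 180].

### API

Orientations are given as a 3x3 rotation matrix whose columns are the frame's x, y, z axes.
In Python, from bench import bot, vision, sign_off gives the robot as it stands.
- The arm moves only by the tool step_arm, never from a script. Its argument "series" is one flat list of numbers, 7 for each row, row after row: the turn, a rotation vector about the tool's x, y, z in degrees, then the shift along the tool's x, y, z in mm, then the closure, from -1 (fully open) to 1 (shut). A call has 1 to 12 rows; each row is the pose to reach, as a shift and turn from the pose measured when the call began, along the tool's axes at that moment; what a row does not reach only later rows make up. A row lasts 1/8 s, in which the tool goes at most 62.5 mm and 10.7 degrees, less where a joint would pass 70% of its speed; a pose out of reach is approached as far as the arm can. A call with a gripper value outside its range is refused whole. The fingers move at their own pace and stop on an object; the grip force is fixed at half the most. Time passes only in rows, so rows that repeat a pose let the fingers close. It gives the time, the measured TCP pose, the force and the opening at its end, in the units of the state.
- bot.get_state(): the state, without advancing time (a new reading comes with each control period).
- vision.camera(name): name is "scene" or "top" or "wrist"; returns a dict with "color" (400x640x3 uint8, blue, green, red), "fovy" (degrees; the focal length in pixels is half the picture's height over the tangent of half this angle, whatever the lens; pixels are square), "cx", "cy" (the principal point, pixels), "extrinsics" (4x4, takes a point from camera to world coordinates); the wrist camera has in their place "T_tool_cam" (4x4, takes a point from camera to tool coordinates, whose origin is the TCP and whose axes are the tool frame's). Camera axes: x right, y down, z forward; pixel columns grow to the right and rows downward; lengths in mm; the calibration is good to about 2 mm. The wrist camera is an equidistant fisheye: a pixel r from the principal point sees the ray r / f radians off the axis. A picture is of the moment at which its call begins: read the wrist's pose just before it. There is no depth.
- sign_off(): hands the job in, once; it reports no verdict.
The state is a dict: "clock": time; "q": joint angles; "dq": joint speeds; "effort": joint torques, N m; "eef_pos": TCP position; "orientation": TCP orientation; "contact_force": force on the tool from outside, world axes, zero at the start; "ft_torque": the same for the moment, N m; "width": opening from 0.0 (shut) to 1.0 (fully open).
Only numpy, scipy, OpenCV 4.12 (cv2) and the standard library are available. Lean on these libraries where they do the work, as an engineer would, in place of code of your own. Each camera call takes 0.05 s, during which the arm holds its last target.

### The job

Set the lane width on the sloping tray feeder: lay the blue gauge flat in the lane, between the two blue marks beside the green eccentric disc, then turn the disc clockwise by its lever until it almost touches the gauge, leaving about 1 to 2 mm of play. Finally slide the gauge along the lane floor, past the disc, until it rests at the end stop, and leave it there with the disc still at that setting and the other things on the bench undisturbed.

Things in the scene. Friction and masses are not known exactly. Their poses are not given: they have to be found in the camera images.
- gauge_center (a point): The blue width gauge, loose on the bench (0.22 kg): a flat blue plate 60 wide (its x) by 120 long (its y) by 16 mm thick, with an upright grip bar standing on its middle, 16 mm wide (x), 70 mm long (y), from 16 to 66 mm above the underside (black sleeve). This point is the gauge's centre, 33 mm above the underside; z is its upward normal. Turned half round it is the same.
- feeder: The feeder, fixed to the bench: a white deck 200 x 310 mm that slopes 30 degrees up away from the robot. Origin: on the bench under the deck's middle (deck face 80 mm above it); axes level, x away from the robot, z up. The lane runs across the deck, between a dark steel rail below (22 mm high) and the green eccentric disc above; at the start it is 6 mm or more too wide for the gauge.
- lane_start (a point): Point on the lane floor where the middle of the gauge goes first, midway between two blue marks 120 mm apart. Its axes: x up the slope, y along the lane to the left as the robot sees it, z square off the deck. Laid in the lane, the gauge's x and y go along these x and y (either way round).
- lane_end (a point): Point on the lane floor under the middle of the gauge when the gauge rests at the end stop (a 22 mm high dark steel block across the right-hand end of the lane); 115 mm along -y from lane_start, same axes.
- fence_face (a point): Point on the lower rail's lane-side face, 10 mm above the lane floor, same axes as lane_start (x points out of the face, up the slope, to the disc). The rail is firm; its distance from the disc's bolt differs by up to 4 mm from start to start.
- roller (a point): Centre axis of the green eccentric disc (radius 30 mm, 20 mm thick, top 22 mm above the deck), 10 mm above the deck; it moves as the disc is turned. Along fence_face's x axis, the play beside the gauge is the distance from fence_face to this point, less 30 mm (disc) and 60 mm (gauge).
- bolt (a point): Point on the axis of the bolt about which disc and lever turn, 30 mm above the deck; the axis is square to the deck. The disc's centre lies 14 mm off this axis, and the bolt head's top is 35 mm above the deck.
- knob (a point): Centre of the black round knob standing square to the deck on the lever's end: 22 mm diameter, from 30 to 80 mm above the deck (red dot on top), 100 mm from the bolt axis; this point is 58 mm above the deck. The lever arm under it is 7 mm thick with its top 30 mm above the deck.
- cam (a joint): Angle of disc and lever, 0 to 1.4 rad. It grows as the lever turns clockwise from above, its knob swinging up the slope: this narrows the lane. At 0 the lever points left (+y), 15 degrees down the slope. With A = 105 degrees less this angle, the disc's centre lies 14 mm x cos A below the bolt (down the slope). The lever turns stiffly (about 2 N at the knob) and stays where it is left.
- bench_timer_c (a point): Bystander: white bench timer, 66 x 66 x 18 mm, lying flat; the point is at its centre.
- red_cup_c (a point): Bystander: white sample cup with a red lid, 58 mm diameter, 70 mm high; the point is at its centre.
- blue_marker_c (a point): Bystander: blue and white marker pen, 135 mm long, lying on the bench; the point is at its centre.

How it is judged (in metres and radians):
On the way, in this order (a step that is already met when the one before it is completed fails the run):
1. the gauge lies flat in the lane between the blue marks (within 30 mm), beside the disc (y of gauge_center in the frame of lane_start between -0.03 and 0.03 m and z of gauge_center in the frame of lane_start between 0.029 and 0.037 m and x of gauge_center in the frame of fence_face between 0.026 and 0.046 m and angle between the z axis of gauge_center and the z axis of lane_start, either way round below 0.08 rad and angle between the y axis of gauge_center and the y axis of lane_start, either way round below 0.15 rad), for 0.2 s.
2. with the gauge there, the disc is turned in to 0.3 to 3 mm of play (all of step 1 and x of roller in the frame of fence_face between 0.0903 and 0.093 m), for 0.2 s.
3. the gauge slides along the lane floor past the disc, at that setting (y of gauge_center in the frame of lane_start between -0.1 and -0.04 m and z of gauge_center in the frame of lane_start between 0.029 and 0.037 m and x of gauge_center in the frame of fence_face between 0.026 and 0.046 m and angle between the z axis of gauge_center and the z axis of lane_start, either way round below 0.08 rad and angle between the y axis of gauge_center and the y axis of lane_start, either way round below 0.15 rad and x of roller in the frame of fence_face between 0.0903 and 0.093 m), for 0.1 s.
At the end, for the whole second after the job is handed in: The gauge lies released and at rest, flat on the lane floor against the lower rail's side of the lane, at the end stop (within 15 mm), past the disc, and the disc stands so that the lane is 0.3 to 3.0 mm wider than the 60 mm gauge (y of gauge_center in the frame of lane_start between -0.125 and -0.1 m and z of gauge_center in the frame of lane_start between 0.029 and 0.037 m and x of gauge_center in the frame of fence_face between 0.026 and 0.046 m and angle between the z axis of gauge_center and the z axis of lane_start, either way round below 0.08 rad and angle between the y axis of gauge_center and the y axis of lane_start, either way round below 0.15 rad and x of roller in the frame of fence_face between 0.0903 and 0.093 m and linear speed of gauge below 0.01 m/s); the robot touches nothing.
It fails at once if the timer is pushed more than 30 mm or tipped over (distance of bench_timer_c from where it was at the start of the episode above 0.03 m or angle between bench_timer_c's own z axis and vertical above 0.5 rad).
It fails at once if the red cup is pushed more than 30 mm or tipped over (distance of red_cup_c from where it was at the start of the episode above 0.03 m or angle between red_cup_c's own z axis and vertical above 0.5 rad).
It fails at once if the marker is pushed more than 30 mm (distance of blue_marker_c from where it was at the start of the episode above 0.03 m).
It also fails if it takes over 64 s, if anything falls off the work surface, if the arm or the gripper's body presses on something with over 40 N, if the wrist force passes 120 N, or if a joint passes its speed limit or range.

## Working session

There is one attempt and no reset: what is moved stays moved. The work goes in short steps, Python scripts to look and compute and a tool call to move; the robot and the scene stay as the last step left them, time stands still between calls to the robot, and variables do not carry over. Pictures are saved under pics/ and viewed, and the job is handed in when it is done.

Besides the shell and the picture viewer there is one more tool, called after "Call:" as a command line: name --argument value ..., lists and objects as JSON in quotes. step_arm: Moves the arm, as the interface text tells. Its arguments: {"type":"object","properties":{"series":{"type":"array"}},"required":["series"]}

```bash
ls; mkdir -p pics
python3 - <<'E'
from bench import bot, vision
import cv2, numpy as np
np.set_printoptions(precision=3,suppress=True)
s=bot.get_state(); print(s)
for n in ["scene","top","wrist"]:
    c=vision.camera(n); cv2.imwrite(f"pics/{n}0.png",c["color"]); np.save(f"pics/{n}0.npy",c,allow_pickle=True)
    print(n,{k:v for k,v in c.items() if k!="color"})
E
```

```text
pics
{'clock': 0.0, 'q': array([-76.312,  26.894,  -2.786,  87.875,   1.381,  65.374,  -4.717]), 'dq': array([-0.013,  0.027, -0.045, -0.144, -0.016, -0.099,  0.005]), 'effort': array([ -0.001, -50.797,  -0.081, -23.617,  -0.061,   0.038,   0.   ]), 'eef_pos': array([178.407, 650.313, 193.234]), 'orientation': array([[ 0.964, -0.   ,  0.265],
       [-0.265, -0.002,  0.964],
       [ 0.   , -1.   , -0.002]]), 'contact_force': array([ 0.164, -0.444,  0.173]), 'ft_torque': array([-0.008,  0.008, -0.032]), 'width': 0.9994392420670408}
scene {'fovy': 53.09838490546089, 'cx': 320.04810854202833, 'cy': 201.05268428857886, 'extrinsics': array([[   0.78 ,   -0.425,    0.459,  -69.02 ],
       [  -0.626,   -0.537,    0.565, -656.259],
       [   0.007,   -0.728,   -0.685,  949.617],
       [   0.   ,    0.   ,    0.   ,    1.   ]])}
top {'fovy': 53.437309944319246, 'cx': 324.64619464382037, 'cy': 206.62510202694926, 'extrinsics': array([[   0.015,   -0.998,    0.065,  406.321],
       [  -0.999,   -0.017,   -0.028,   26.662],
       [   0.029,   -0.064,   -0.998, 1358.808],
       [   0.   ,    0.   ,    0.   ,    1.   ]])}
wrist {'fovy': 65.70646984690485, 'cx': 316.25183126551974, 'cy': 195.1432385602413, 'T_tool_cam': array([[  -0.001,    0.956,    0.292,  -81.035],
       [   0.   ,   -0.292,    0.956, -191.29 ],
       [   1.   ,    0.001,    0.   ,    0.531],
       [   0.   ,    0.   ,    0.   ,    1.   ]])}
```

View pics/scene0.png

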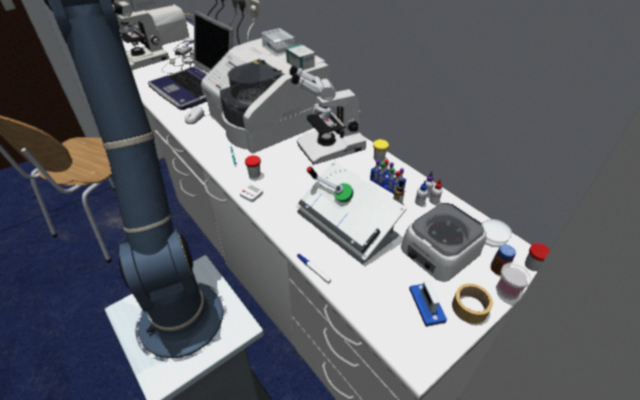

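View pics/top0.png

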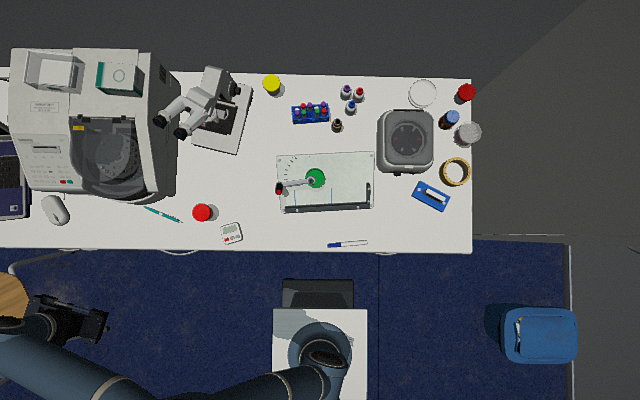

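View pics/wrist0.png

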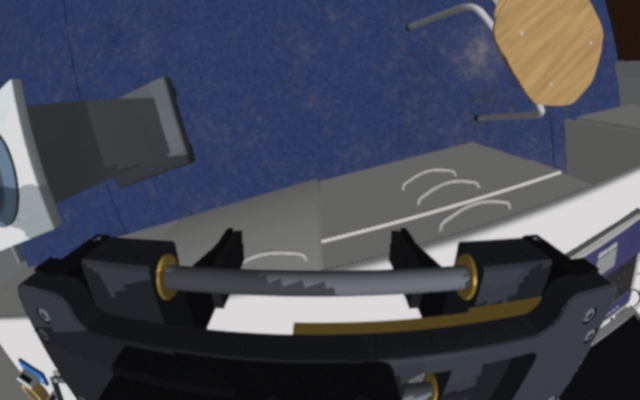

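```bash
cat > h.py <<'E'
import numpy as np, cv2
np.set_printoptions(precision=3,suppress=True)
def load(n): return np.load(n,allow_pickle=True).item()
def f(c): return 200/np.tan(np.radians(c["fovy"]/2))
def ray(c,u,v,T=None):
    T=c["extrinsics"] if T is None else T
    x,y=(u-c["cx"])/f(c),(v-c["cy"])/f(c)
    if "T_tool_cam" in c:
        r=np.hypot(x,y); d=np.array([x/r*np.sin(r),y/r*np.sin(r),np.cos(r)]) if r>0 else np.array([0,0,1.])
    else: d=np.array([x,y,1.]); d/=np.linalg.norm(d)
    return T[:3,3],T[:3,:3]@d
def onz(c,u,v,z,T=None):
    o,d=ray(c,u,v,T); return o+d*(z-o[2])/d[2]
def onplane(c,u,v,p,n,T=None):
    o,d=ray(c,u,v,T); return o+d*((p-o)@n)/(d@n)
def proj(c,P,T=None):
    T=c["extrinsics"] if T is None else T
    q=T[:3,:3].T@(np.asarray(P,float)-T[:3,3])
    if "T_tool_cam" in c:
        r=np.arctan2(np.hypot(q[0],q[1]),q[2]); k=r/np.hypot(q[0],q[1])
        return np.array([c["cx"]+f(c)*k*q[0],c["cy"]+f(c)*k*q[1]])
    return np.array([c["cx"]+f(c)*q[0]/q[2],c["cy"]+f(c)*q[1]/q[2]])
def tri(obs):
    A=np.zeros((3,3));b=np.zeros(3)
    for o,d in obs:
        M=np.eye(3)-np.outer(d,d);A+=M;b+=M@o
    return np.linalg.solve(A,b)
def toolT(s):
    T=np.eye(4);T[:3,:3]=s["orientation"];T[:3,3]=s["eef_pos"];return T
def crop(img,x0,y0,x1,y1,k,out):
    cv2.imwrite(out,cv2.resize(img[y0:y1,x0:x1],None,fx=k,fy=k,interpolation=cv2.INTER_CUBIC))
E
python3 - <<'E'
from h import *
t=load("pics/top0.npy");s=load("pics/scene0.npy")
crop(t["color"],265,140,465,255,4,"pics/t1.png")
crop(s["color"],290,150,450,330,4*.8,"pics/s1.png")
for n,u,v in [("feedermid",326,182),("gauge",430,195),("marker",348,244),("timer",231,233),("cup",202,212),("edge",320,249)]:
    print(n,onz(t,u,v,20))
E
```

```text
feedermid [576.813 -14.442  20.   ]
gauge [ 538.75  -369.932   20.   ]
marker [368.407 -91.507  20.   ]
timer [399.571 300.543  20.   ]
cup [468.221 399.     20.   ]
edge [350.4     2.405  20.   ]
```

View pics/t1.png

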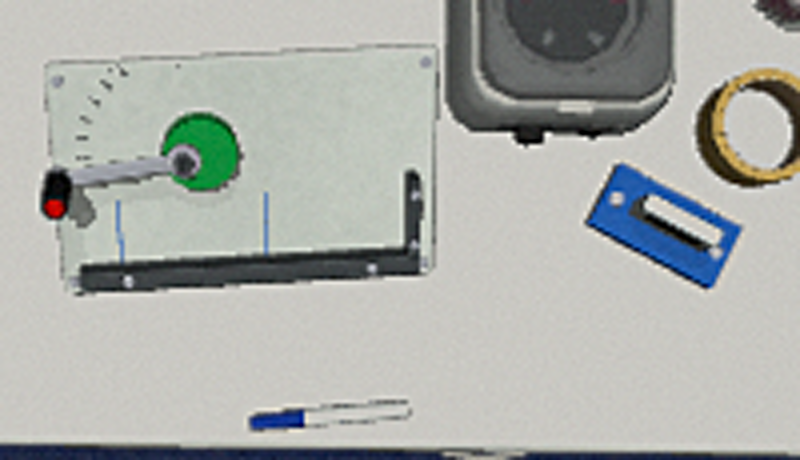

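View pics/s1.png

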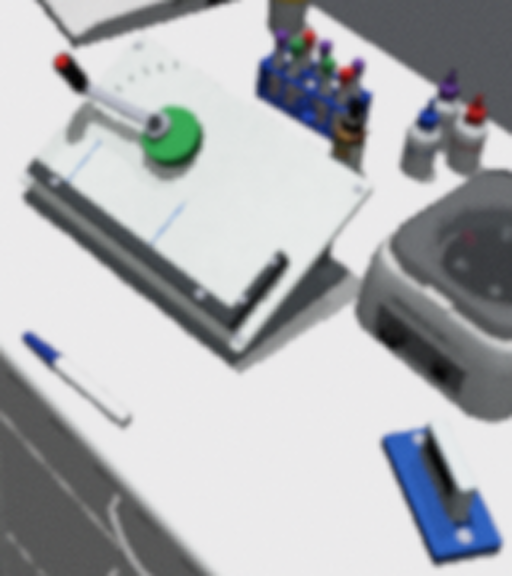

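```bash
cat >> h.py <<'E'
from scipy.optimize import least_squares
from scipy.spatial.transform import Rotation as Rn
def deckT(p):  # p: x,y(mm) yaw(rad)
    R=Rn.from_euler('z',p[2]).as_matrix()@Rn.from_euler('y',-30,degrees=True).as_matrix()
    T=np.eye(4);T[:3,:3]=R;T[:3,3]=[p[0],p[1],80];return T
def tx(T,P): return T[:3,:3]@np.asarray(P,float)+T[:3,3]
E
python3 - <<'E'
from h import *
t=load("pics/top0.npy");s=load("pics/scene0.npy")
T1=lambda u,v:((u+.5)/4-.5+265,(v+.5)/4-.5+140)
S1=lambda u,v:((u+.5)/3.2-.5+290,(v+.5)/3.2-.5+150)
C={'ul':(100,155,0),'ur':(100,-155,0),'lr':(-100,-155,0),'ll':(-100,155,0)}
ot={'ul':T1(46,62),'ur':T1(438,45),'lr':T1(434,270),'ll':T1(66,292)}
os_={'ul':S1(140,40),'ur':S1(372,186),'lr':S1(238,345),'ll':S1(22,178)}
def res(p,cs):
    T=deckT(p);r=[]
    for c,o in cs:
        for k in o: r+=list(proj(c,tx(T,C[k]))-o[k])
    return np.array(r)
for cs in ([(t,ot)],[(s,os_)],[(t,ot),(s,os_)]):
    r=least_squares(res,[590,-15,0],args=(cs,),x_scale=[1,1,.01]); print(r.x,np.degrees(r.x[2]),r.fun)
T=deckT(r.x)
print("knob red", tri([ray(t,*T1(55,208)),ray(s,*S1(62,62))]))
k=tri([ray(t,*T1(55,208)),ray(s,*S1(62,62))]); print("deck", np.linalg.inv(T)@np.r_[k,1])
n=T[:3,2]
for nm,c,uv,h in [("boltT",t,T1(184,162),35),("boltS",s,S1(157,124),35),("discT",t,T1(205,152),22),("discS",s,S1(175,132),22),("railtopedgeL",t,T1(82,268),22),("railR",t,T1(405,247),22),("markL",t,T1(122,262),0),("markR",t,T1(266,252),0),("stop",t,T1(406,175),22),("stopb",t,T1(406,245),22)]:
    p=onplane(c,*uv,tx(T,[0,0,h]),n); print(nm,(np.linalg.inv(T)@np.r_[p,1])[:3])
# gauge
for nm,u,v,h in [("c1",622,165,16),("c2",742,228,16),("c3",709,289,16),("c4",586,221,16),("b1",645,193,66),("b2",725,238,66)]:
    print(nm,onz(t,*T1(u,v),h))
for nm,u,v,h in [("c1",383,438,16),("c2",432,558,16),("c3",498,545,16)]:
    print(nm,onz(s,*S1(u,v),h))
E
```

```text
[567.852 -13.749   0.07 ] 4.019281935516465 [-0.442  0.24   0.474 -0.366  0.135  0.329 -0.16  -0.206]
[567.847 -10.482   0.069] 3.9280211298852272 [ 0.233 -2.613  0.935 -0.711  0.037  2.278 -1.315 -0.24 ]
[567.564 -12.306   0.069] 3.9704083533736063 [-0.887  0.279  0.042 -0.245 -0.312  0.448 -0.62  -0.166  0.481 -2.315
  1.34  -0.361  0.442  2.708 -1.073  0.122]
knob red [527.251 133.694 157.333]
deck [ 12.593 148.441  82.026   1.   ]
boltT [25.456 49.028 35.   ]
boltS [23.846 47.087 35.   ]
discT [27.681 32.065 22.   ]
discS [29.722 33.294 22.   ]
railtopedgeL [-68.452 136.372  22.   ]
railR [ -64.768 -127.843   22.   ]
markL [-75.641 104.616  -0.   ]
markR [-73.376 -15.093  -0.   ]
stop [  -0.81 -127.78   22.  ]
stopb [ -62.999 -128.641   22.   ]
c1 [ 587.147 -337.126   16.   ]
c2 [ 534.771 -440.592   16.   ]
c3 [ 482.001 -411.852   16.   ]
c4 [ 538.439 -306.115   16.   ]
b1 [ 557.545 -342.655   66.   ]
b2 [ 521.472 -409.007   66.   ]
c1 [ 534.516 -310.584   16.   ]
c2 [ 479.007 -412.934   16.   ]
c3 [ 529.902 -438.654   16.   ]
```

```bash
cat >> h.py <<'E'
def plan(s,targets):
    """targets: list of (pos, R or None) -> rounded rows in tool axes of the present pose"""
    R0=s["orientation"];p0=s["eef_pos"];
    for p,R in targets:
        R=R0 if R is None else R
        rv=Rn.from_matrix(R0.T@R).as_rotvec(degrees=True); d=R0.T@(np.asarray(p)-p0)
        print(np.round(rv,1).tolist(),np.round(d,1).tolist())
def downR(zang,tilt=0,yaw=0):
    """tool y down, tool z at world angle zang (deg)"""
    a=np.radians(zang);z=np.array([np.cos(a),np.sin(a),0]);y=np.array([0,0,-1.]);return np.column_stack([np.cross(y,z),y,z])
def deckR(T,sgn=1):
    """tool y into deck, tool z upslope"""
    y=-T[:3,2];z=sgn*T[:3,0];return np.column_stack([np.cross(y,z),y,z])
E
python3 - <<'E'
from h import *
from bench import bot
s=bot.get_state()
plan(s,[((178,650,330),None),((480,330,340),downR(35)),((560,0,350),downR(0)),((535,-373,300),downR(-27.5))])
E
```

```text
[0.0, 0.0, 0.0] [-0.3, -136.6, -0.8]
[0.1, 39.7, 0.0] [375.6, -146.2, -229.5]
[0.1, 74.7, 0.1] [540.0, -155.7, -526.6]
[0.1, 102.2, 0.1] [614.6, -105.2, -892.8]
```

Call:
step_arm --series '[0,0,0,0,-62,0,-1,0,0,0,0,-124,0,-1,0,5,0,50,-145,-30,-1,0,12,0,104,-146,-63,-1,0,18,0,158,-146,-96,-1,0,25,0,212,-146,-130,-1,0,32,0,266,-146,-163,-1,0,38,0,320,-146,-196,-1,0,40,0,375,-146,-230,-1,0,46,0,403,-148,-280,-1,0,52,0,430,-150,-330,-1,0,58,0,458,-152,-380,-1]'

```text
clock: 1.65
eef_pos: [519.8, 161.0, 345.9]
orientation: [[0.283, -0.001, 0.959], [-0.959, -0.001, 0.283], [0.001, -1.0, -0.001]]
contact_force: [1.4, 0.8, -0.2]
width: 0.996
```

Run:
```python
from h import *
from bench import bot,vision
s=bot.get_state(); c=vision.camera("wrist"); c["s"]=s; np.save("pics/w1.npy",c,allow_pickle=True); cv2.imwrite("pics/w1.png",c["color"])
plan(s,[((560,-60,350),downR(-5)),((535,-373,250),downR(-27.5)),((535,-373,130),downR(-27.5))])
```

```text
[0.0, 21.4, 0.1] [223.4, -3.8, -24.0]
[0.0, 43.9, 0.1] [516.4, 96.6, -136.5]
[0.0, 43.9, 0.1] [516.2, 216.6, -136.4]
```

View pics/w1.png

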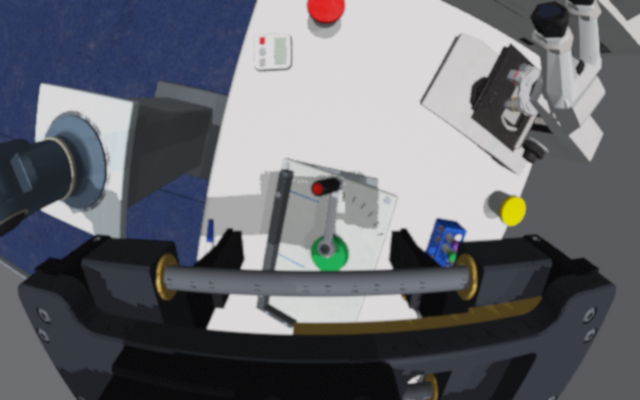

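Call:
step_arm --series '[0,5,0,55,-1,-5,-1,0,10,0,110,-2,-12,-1,0,16,0,165,-3,-18,-1,0,21,0,222,-4,-24,-1,0,26,0,275,0,-44,-1,0,30,0,328,5,-64,-1,0,35,0,382,20,-85,-1,0,39,0,436,40,-105,-1,0,42,0,485,70,-125,-1,0,43.9,0,516,96,-136,-1,0,43.9,0,516,96,-136,-1]'

```text
clock: 3.08
eef_pos: [527.0, -385.4, 251.5]
orientation: [[-0.479, -0.004, 0.878], [-0.878, -0.006, -0.479], [0.007, -1.0, -0.0]]
contact_force: [0.0, 0.3, 0.9]
width: 0.998
```

Run:
```python
from h import *
from bench import bot,vision
s=bot.get_state(); c=vision.camera("wrist"); c["s"]=s; np.save("pics/w2.npy",c,allow_pickle=True); cv2.imwrite("pics/w2.png",c["color"])
print(s["clock"],s["eef_pos"],s["orientation"],s["q"])
T=toolT(s)@c["T_tool_cam"]
a=np.radians(27.5);gx=np.array([np.cos(a),-np.sin(a),0]);gy=np.array([np.sin(a),np.cos(a),0])
g=np.array([535,-373,0])
for sx,sy in [(1,1),(1,-1),(-1,-1),(-1,1)]: print(proj(c,g+gx*30*sx+gy*60*sy+[0,0,16],T))
for sx,sy in [(1,1),(1,-1),(-1,-1),(-1,1)]: print(proj(c,g+gx*8*sx+gy*35*sy+[0,0,66],T))
```

```text
3.075 [ 527.022 -385.361  251.549] [[-0.479 -0.004  0.878]
 [-0.878 -0.006 -0.479]
 [ 0.007 -1.    -0.   ]] [  2.768  26.524  43.227  88.876 -18.37   71.97   20.056]
[338.792 106.346]
[339.106 190.779]
[297.413 191.51 ]
[294.691 107.138]
[323.771 127.718]
[324.508 183.386]
[311.803 183.61 ]
[310.552 127.954]
```

View pics/w2.png

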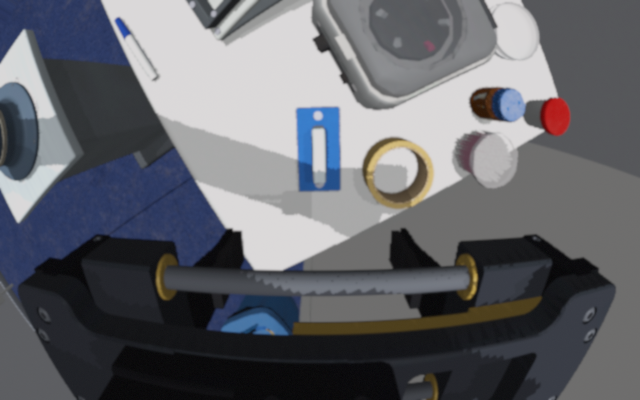

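Run:
```python
from h import *
from bench import bot
s=bot.get_state()
plan(s,[((536,-374,120),downR(-27.5)),((536,-374,60),downR(-27.5)),((536,-374,31),downR(-27.5))])
```

```text
[-0.1, -0.9, 0.3] [-12.7, 132.9, 1.4]
[-0.1, -0.9, 0.3] [-13.0, 192.9, 1.3]
[-0.1, -0.9, 0.3] [-13.2, 221.9, 1.3]
```

Call:
step_arm --series '[-0.1,-0.9,0.3,-12.7,60,1.4,0.0,-0.1,-0.9,0.3,-12.7,110,1.4,0.0,-0.1,-0.9,0.3,-12.7,133,1.4,0.0,-0.1,-0.9,0.3,-12.7,133,1.4,0.0]'

```text
clock: 3.62
eef_pos: [536.6, -371.4, 119.0]
orientation: [[-0.46, -0.001, 0.888], [-0.888, 0.002, -0.46], [-0.001, -1.0, -0.002]]
contact_force: [-0.6, -0.3, 0.3]
width: 0.63
```

Run:
```python
from h import *
from bench import bot,vision
s=bot.get_state(); c=vision.camera("wrist"); c["s"]=s; np.save("pics/w3.npy",c,allow_pickle=True); cv2.imwrite("pics/w3.png",c["color"])
t=vision.camera("top"); crop(t["color"],385,150,485,235,6,"pics/t3.png")
print(s["clock"],s["width"],s["q"])
plan(s,[((536,-374,60),downR(-27.5)),((536,-374,31),downR(-27.5))])
```

```text
3.625 0.6303723126667802 [  4.426  33.074  38.937  97.156 -23.797  58.456  24.211]
[0.1, 0.1, -0.1] [2.6, 59.0, 0.8]
[0.1, 0.1, -0.1] [2.7, 88.0, 0.9]
```

View pics/w3.png

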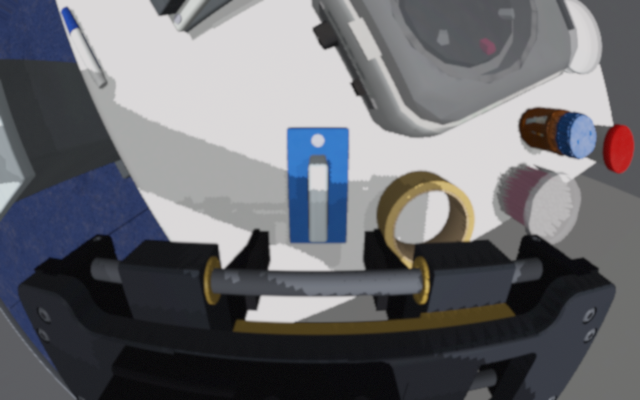

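View pics/t3.png

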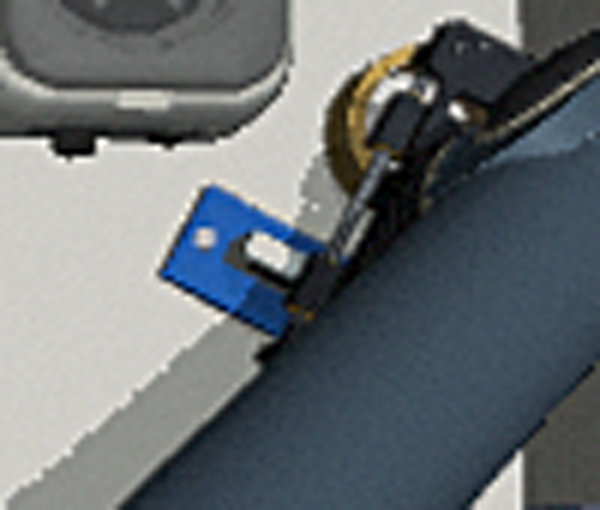

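Call:
step_arm --series '[0,0,0,2.6,30,0.8,0.1,0,0,0,2.6,59,0.8,0.1,0,0,0,2.6,80,0.8,0.1,0,0,0,2.6,88,0.8,0.1,0,0,0,2.6,88,0.8,0.1,0,0,0,2.6,88,0.8,1,0,0,0,2.6,88,0.8,1,0,0,0,2.6,88,0.8,1,0,0,0,2.6,88,0.8,1,0,0,0,2.6,88,0.8,1]'

```text
clock: 4.97
eef_pos: [537.1, -376.3, 34.0]
orientation: [[-0.461, 0.003, 0.888], [-0.888, -0.0, -0.461], [-0.001, -1.0, 0.002]]
contact_force: [-1.5, 1.9, 3.6]
width: 0.176
```

Run:
```python
from h import *
from bench import bot,vision
s=bot.get_state()
print(s["clock"],s["width"],s["q"],s["eef_pos"])
plan(s,[((536,-374,120),None)])
```

```text
4.975 0.1756694731239932 [  7.295  38.672  35.361 100.244 -28.222  50.079  27.802] [ 537.109 -376.323   33.989]
[0.0, 0.0, 0.0] [-1.6, -86.0, -1.8]
```

Run:
```python
from h import *
from bench import bot,vision
s=bot.get_state()
T=deckT([567.7,-13,np.radians(3.97)])
p=tx(T,[-32,-60,150]); print(p)
plan(s,[((537,-376,160),None),((537,-376,240),None),(p,deckR(T))])
```

```text
[469.388 -79.967 193.904]
[0.0, 0.0, 0.0] [-0.3, -126.0, 0.1]
[0.0, 0.0, 0.0] [-0.4, -206.0, 0.3]
[29.1, -30.7, 8.2] [-231.9, -160.2, -196.2]
```

Call:
step_arm --series '[0,0,0,0,-40,0,1,0,0,0,0,-95,0,1,0,0,0,0,-150,0,1,3,-3,1,-30,-200,-20,1,7,-7,2,-65,-206,-50,1,11,-11,3,-100,-200,-80,1,16,-16,4,-135,-190,-110,1,20,-21,5,-165,-180,-138,1,25,-26,7,-200,-170,-168,1,29,-30.7,8.2,-232,-160,-196,1,29.1,-30.7,8.2,-232,-160,-196,1,29.1,-30.7,8.2,-232,-160,-196,1]'

```text
clock: 6.48
eef_pos: [470.2, -80.6, 194.2]
orientation: [[0.069, 0.5, 0.863], [-0.998, 0.034, 0.06], [0.0, -0.865, 0.501]]
contact_force: [0.8, -0.9, -1.8]
width: 0.174
```

Run:
```python
from h import *
from bench import bot,vision
s=bot.get_state(); c=vision.camera("wrist"); c["s"]=s; np.save("pics/w4.npy",c,allow_pickle=True); cv2.imwrite("pics/w4.png",c["color"])
print(s["clock"],s["width"],s["q"],s["contact_force"])
T=deckT([567.7,-13,np.radians(3.97)])
p=tx(T,[-32,-60,150]);plan(s,[(p,deckR(T))])
W=toolT(s)@c["T_tool_cam"]
for n,P in dict(ul=(100,155,0),ur=(100,-155,0),ll=(-100,155,0),bolt=(25,48,35),knob=(12,148,80),rail1=(-66,136,22),markL=(-66,105,0),markR=(-66,-15,0)).items(): print(n,proj(c,tx(T,P),W))
```

```text
6.475 0.17409077434136913 [-23.053  -8.064  30.041 136.17   -4.942  21.382  15.87 ] [ 0.805 -0.88  -1.821]
[-0.1, -0.0, 0.0] [-0.7, -0.1, -0.8]
ul [430.658  -4.167]
ur [418.489 248.43 ]
ll [254.122 -10.513]
bolt [373.428  76.941]
knob [366.391 -35.477]
rail1 [282.145  -3.525]
markL [283.955  28.648]
markR [284.474 135.604]
```

View pics/w4.png

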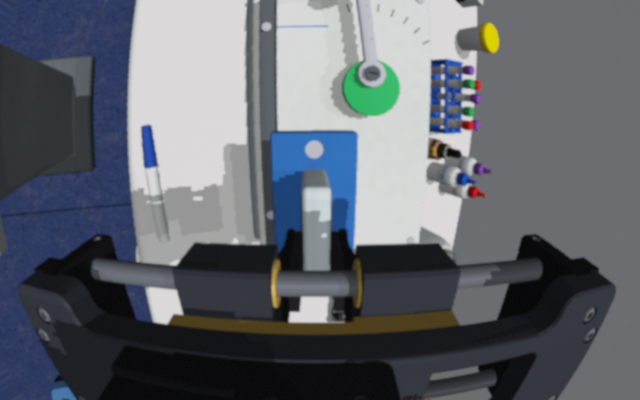

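Run:
```python
from h import *
c=load("pics/w4.npy"); crop(c["color"],230,0,450,150,3.6,"pics/w4c.png")
```

```text
(no output)
```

View pics/w4c.png

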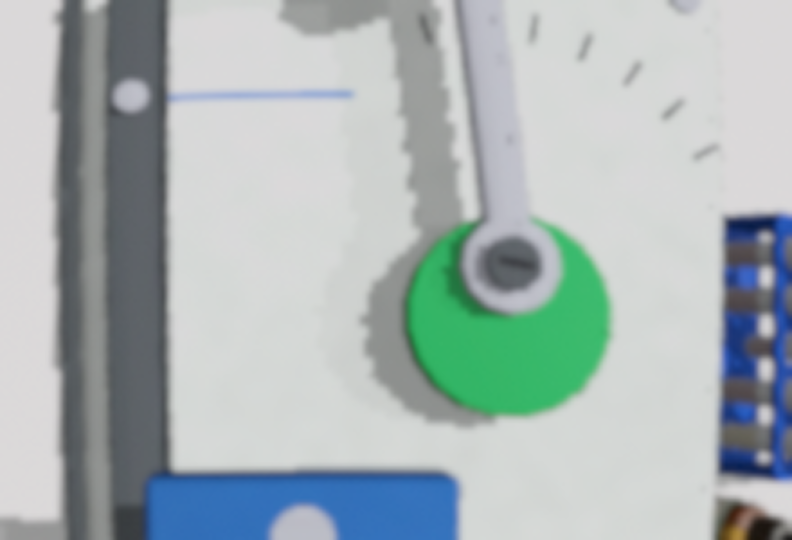

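Run:
```python
from h import *
c=load("pics/w4.npy");s=c["s"]
T=deckT([567.7,-13,np.radians(3.97)]);Ti=np.linalg.inv(T)
W=toolT(s)@c["T_tool_cam"]
Q=lambda u,v:((u+.5)/3.6-.5+230,(v+.5)/3.6-.5)
print(Q(510,264))
def m(n,u,v,h):
    p=onplane(c,*Q(u,v),tx(T,[0,0,h]),T[:3,2],W); print(n,h,tx(Ti,p))
m("bolt",512,264,35);m("disc",508,315,22);m("discL",409,315,22);m("discR",609,315,22);
for y in (150,300,450):
  m("rail",167,y,0);m("rail",167,y,22);m("railouter",107,y,22);m("deckR",718,y,0)
m("markL",260,95,0)
# gauge end, deck-height of underside = TCP height-34
h=tx(Ti,s["eef_pos"]); print("tcp deck",h)
m("gL",148,476,h[2]-34+16);m("gR",458,474,h[2]-34+16)
im=c["color"]
for y in (40,80,110): print(im[y,255:285].mean(1).astype(int))
```

```text
(371.30555555555554, 72.97222222222221)
bolt 35 [23.404 51.926 35.   ]
disc 22 [24.704 38.364 22.   ]
discL 22 [-3.591 37.482 22.   ]
discR 22 [54.473 39.901 22.   ]
rail 0 [-74.581  90.632   0.   ]
rail 22 [-71.786  86.119  22.   ]
railouter 22 [-89.005  87.005  22.   ]
deckR 0 [96.223 97.67  -0.   ]
rail 0 [-74.613  43.582  -0.   ]
rail 22 [-71.816  42.103  22.   ]
railouter 22 [-89.056  42.739  22.   ]
deckR 0 [96.372 48.665 -0.   ]
rail 0 [-75.179  -2.63   -0.   ]
rail 22 [-72.345  -1.128  22.   ]
railouter 22 [-89.822  -0.725  22.   ]
deckR 0 [98.163  0.645 -0.   ]
markL 0 [-46.554 107.551  -0.   ]
tcp deck [-31.186 -60.672 149.891]
gL 131.89108644434037 [-61.907   1.498 131.891]
gR 131.89108644434037 [ -3.518   1.851 131.891]
[144 146 144 134 110  94  94  95  96  97  97  98  98  99 100 100  99  98
  93  85 105 154 191 210 215 215 216 216 216 216]
[143 145 143 133 111  94  91  93  95  96  97  98  99  99  99  99  98  97
  94  85  88 140 190 210 215 215 215 215 215 215]
[138 143 143 140 128 103  91  93  94  94  96  96  97  99  99  99  99  99
  98  92  86 125 177 204 212 213 213 214 214 214]
```

Run:
```python
from h import *
from bench import bot,vision
s=bot.get_state()
T=deckT([567.7,-13,np.radians(3.97)])
plan(s,[(tx(T,p),deckR(T)) for p in [(-42,44,110),(-42,44,60),(-42,44,42)]])
```

```text
[-0.1, -0.1, 0.1] [-105.2, 39.7, -11.5]
[-0.1, -0.1, 0.1] [-105.3, 89.7, -11.6]
[-0.1, -0.1, 0.1] [-105.3, 107.7, -11.6]
```

Call:
step_arm --series '[0,0,0,-50,15,-3,1,-0.1,-0.1,0.1,-95,35,-9,1,-0.1,-0.1,0.1,-105.2,55,-11.5,1,-0.1,-0.1,0.1,-105.2,82,-11.5,1,-0.1,-0.1,0.1,-105.2,92,-11.5,1,-0.1,-0.1,0.1,-105.2,92,-11.5,1]'

```text
clock: 7.28
eef_pos: [491.0, 16.9, 110.0]
orientation: [[0.068, 0.477, 0.876], [-0.997, -0.003, 0.078], [0.04, -0.879, 0.476]]
contact_force: [0.1, -0.8, -2.6]
width: 0.171
```

Run:
```python
from h import *
from bench import bot,vision
s=bot.get_state(); c=vision.camera("wrist"); c["s"]=s; np.save("pics/w5.npy",c,allow_pickle=True); cv2.imwrite("pics/w5.png",c["color"])
t=vision.camera("scene"); crop(t["color"],290,150,450,280,5,"pics/s5.png")
T=deckT([567.7,-13,np.radians(3.97)])
print(s["clock"],s["width"],s["q"],s["contact_force"],tx(np.linalg.inv(T),s["eef_pos"]))
plan(s,[(tx(T,p),deckR(T)) for p in [(-42,44,60),(-42,44,40),(-42,44,34)]])
```

```text
7.275 0.17108618276325813 [ 18.512   7.247 -30.543 137.388  48.18   12.137 -51.724] [ 0.117 -0.775 -2.587] [-49.422  35.149  63.228]
[1.6, 1.0, 2.0] [-8.8, 2.7, 7.7]
[1.6, 1.0, 2.0] [-9.5, 22.7, 8.2]
[1.6, 1.0, 2.0] [-9.7, 28.7, 8.4]
```

View pics/w5.png

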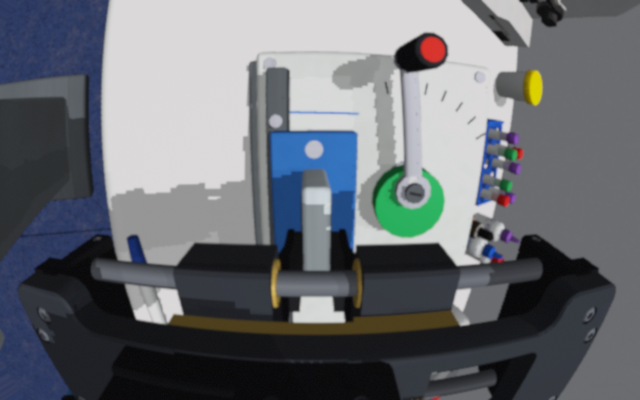

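View pics/s5.png

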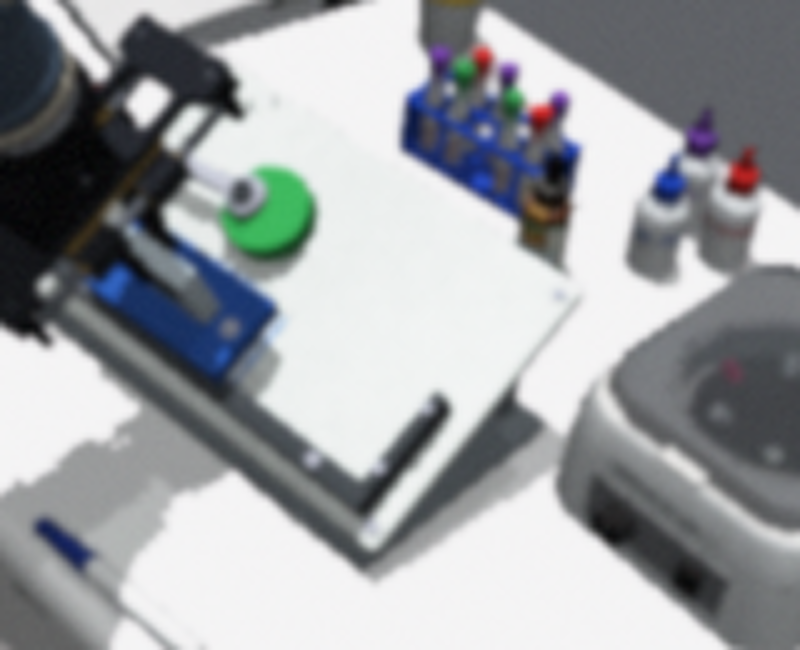

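Call:
step_arm --series '[0.8,0.5,1.0,-4,4,4,1,1.6,1.0,2.0,-8.8,8,7.7,1,1.6,1.0,2.0,-8.8,10,7.7,1]'

```text
clock: 7.75
eef_pos: [504.9, 22.3, 106.1]
orientation: [[0.062, 0.502, 0.863], [-0.998, 0.03, 0.054], [0.001, -0.864, 0.503]]
contact_force: [-3.1, -2.5, 15.9]
width: 0.176
```

```bash
cat > st.py <<'E'
from h import *
from bench import bot,vision
import sys
s=bot.get_state()
T=deckT([567.7,-13,np.radians(3.97)])
print(s["clock"],round(s["width"]*87,1),"q",s["q"],"F",s["contact_force"],"deck",tx(np.linalg.inv(T),s["eef_pos"]),"rot err tool",Rn.from_matrix(s["orientation"].T@deckR(T)).as_rotvec(degrees=True))
Fd=T[:3,:3].T@s["contact_force"];print("F deck",Fd)
pts=eval(sys.argv[1]) if len(sys.argv)>1 else []
plan(s,[(tx(T,p),deckR(T)) for p in pts])
E
python3 st.py "[(-42,44,60),(-42,44,40),(-42,44,34)]"
```

```text
7.75 15.3 q [ 33.8    11.338 -46.425 136.687  66.771  12.433 -69.463] F [-3.142 -2.516 15.939] deck [-39.08   39.544  52.694] rot err tool [-0.187 -0.335  0.273]
F deck [ 5.104 -2.293 15.457]
[-0.2, -0.3, 0.3] [-4.4, -7.3, -2.9]
[-0.2, -0.3, 0.3] [-4.5, 12.7, -3.0]
[-0.2, -0.3, 0.3] [-4.5, 18.7, -3.0]
```

Run:
```python
from h import *
from bench import bot,vision
s=bot.get_state(); c=vision.camera("wrist"); c["s"]=s; np.save("pics/w6.npy",c,allow_pickle=True); crop(c["color"],200,30,480,250,2.8,"pics/w6.png")
print(s["contact_force"])
t=vision.camera("scene"); crop(t["color"],270,150,430,280,5,"pics/s6.png")
t=vision.camera("top"); crop(t["color"],260,140,400,250,5,"pics/t6.png")
```

```text
[-3.142 -2.516 15.939]
```

View pics/w6.png

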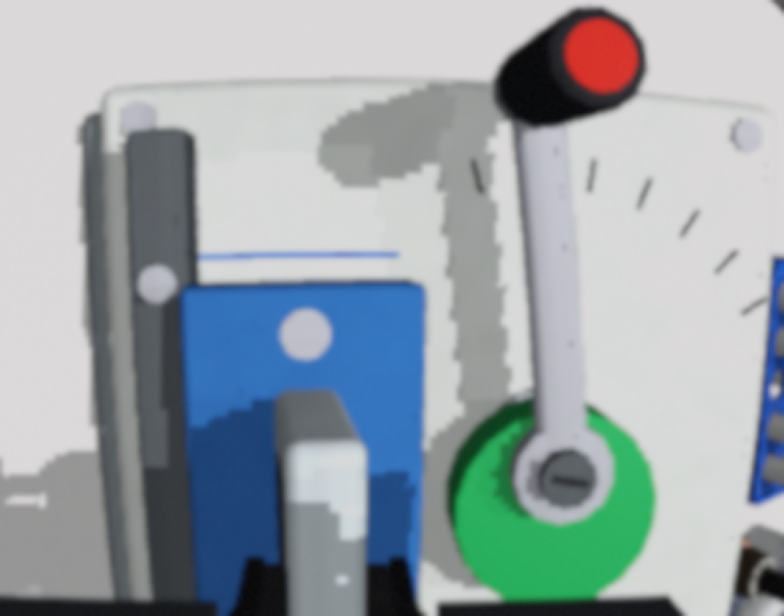

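View pics/s6.png

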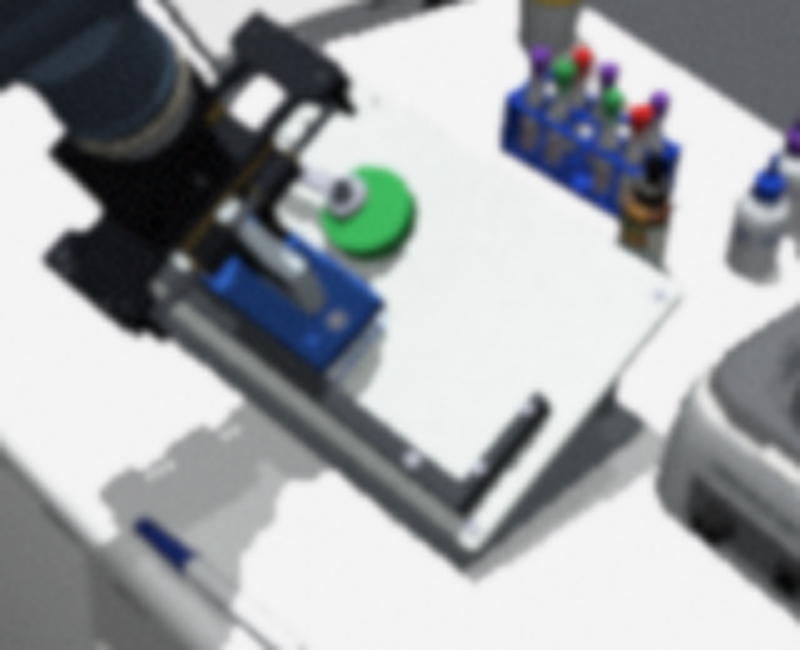

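View pics/t6.png

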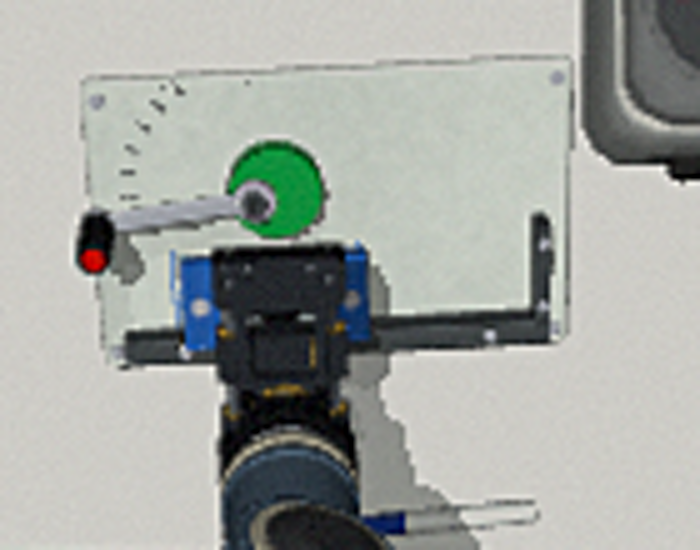

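Run:
```python
from h import *
T=deckT([567.7,-13,np.radians(3.97)]);Ti=np.linalg.inv(T)
c=load("pics/w6.npy");s=c["s"]
W=toolT(s)@c["T_tool_cam"]
Q=lambda u,v:((u+.5)/2.8-.5+200,(v+.5)/2.8-.5+30)
def m(n,u,v,h):
    p=onplane(c,*Q(u,v),tx(T,[0,0,h]),T[:3,2],W); print(n,h,tx(Ti,p))
t=tx(Ti,s["eef_pos"]); print(t)
for h in (30,34.7,40,45): m("gTL",184,288,h);m("gTR",424,286,h); m("gL2",190,500,h); m("gR2",420,500,h)
m("discL",451,500,22);m("discR",655,500,22);m("bolt",568,479,35)
m("rail",190,160,22);m("rail",194,180,0);m("rail",195,250,0)
m("mark",300,255,0)
m("deckTL",104,95,0);m("deckTR",770,110,0);m("deckR",750,495,0);m("deckL",130,560,0)
m("knob",602,56,80); m("knobbase",540,100,30)
# bar end top
m("barL",289,443,t[2]-34+66);m("barR",366,443,t[2]-34+66)
m("barBaseL",277,393,t[2]-34+16);m("barBaseR",340,393,t[2]-34+16)
```

```text
[-39.08   39.544  52.694]
gTL 30 [-73.844 101.015  30.   ]
gTR 30 [-14.444 101.005  30.   ]
gL2 30 [-74.766  45.383  30.   ]
gR2 30 [-14.219  45.074  30.   ]
gTL 34.7 [-73.079 101.469  34.7  ]
gTR 34.7 [-14.986 101.459  34.7  ]
gL2 34.7 [-73.981  47.061  34.7  ]
gR2 34.7 [-14.766  46.759  34.7  ]
gTL 40 [-72.217 101.98   40.   ]
gTR 40 [-15.598 101.971  40.   ]
gL2 40 [-73.096  48.953  40.   ]
gR2 40 [-15.383  48.658  40.   ]
gTL 45 [-71.404 102.463  45.   ]
gTR 45 [-16.175 102.453  45.   ]
gL2 45 [-72.261  50.737  45.   ]
gR2 45 [-15.965  50.45   45.   ]
discL 22 [-4.732 42.125 22.   ]
discR 22 [55.084 41.31  22.   ]
bolt 35 [24.132 52.221 35.   ]
rail 22 [-72.815 133.236  22.   ]
rail 0 [-75.128 128.674   0.   ]
rail 0 [-75.268 108.849   0.   ]
mark 0 [-45.783 106.854  -0.   ]
deckTL 0 [-100.554  154.478    0.   ]
deckTR 0 [ 95.247 156.504   0.   ]
deckR 0 [98.814 34.429  0.   ]
deckL 0 [-100.018   14.815   -0.   ]
knob 80 [ 14.155 151.933  80.   ]
knobbase 30 [ 14.2   148.532  30.   ]
barL 84.69356056516105 [-45.955  76.383  84.694]
barR 84.69356056516105 [-31.271  76.301  84.694]
barBaseL 34.69356056516105 [-50.873  75.006  34.694]
barBaseR 34.69356056516105 [-35.324  74.904  34.694]
```

```bash
python3 st.py "[(-35,43,58),(-35,43,50),(-35,43,42)]"
```

```text
7.9 15.7 q [ 33.607  11.276 -46.263 136.702  66.663  12.465 -69.384] F [-1.678 -3.532 10.127] deck [-39.241  39.515  52.844] rot err tool [-0.17  -0.298  0.333]
F deck [ 3.402 -3.408  9.73 ]
[-0.2, -0.3, 0.3] [-3.5, -5.2, 4.2]
[-0.2, -0.3, 0.3] [-3.5, 2.8, 4.2]
[-0.2, -0.3, 0.3] [-3.6, 10.8, 4.2]
```

Call:
step_arm --series '[0,0,0,0,-5,2,1,-0.2,-0.3,0.3,-2,-5,5,1,-0.2,-0.3,0.3,-3.5,-5,5,1,-0.2,-0.3,0.3,-3.5,-5,5,1]'

```text
clock: 8.4
eef_pos: [506.5, 25.8, 112.9]
orientation: [[0.069, 0.498, 0.864], [-0.998, 0.034, 0.06], [0.001, -0.866, 0.499]]
contact_force: [0.7, 0.0, -2.0]
width: 0.176
```

```bash
python3 st.py "[(-35,43,48),(-35,43,40),(-35,43,35)]";python3 - <<'E'
from h import *
from bench import bot,vision
s=bot.get_state(); c=vision.camera("wrist"); c["s"]=s; np.save("pics/w7.npy",c,allow_pickle=True); crop(c["color"],200,30,480,250,2.8,"pics/w7.png")
E
```

```text
8.4 15.3 q [ 36.472  11.113 -49.504 135.831  60.66   13.346 -63.123] F [ 0.691  0.044 -2.032] deck [-34.076  42.981  57.69 ] rot err tool [0.038 0.013 0.058]
F deck [-0.416 -0.004 -2.106]
[0.0, 0.0, 0.1] [-0.0, 9.7, -0.9]
[0.0, 0.0, 0.1] [-0.0, 17.7, -0.9]
[0.0, 0.0, 0.1] [-0.0, 22.7, -0.9]
```

View pics/w7.png

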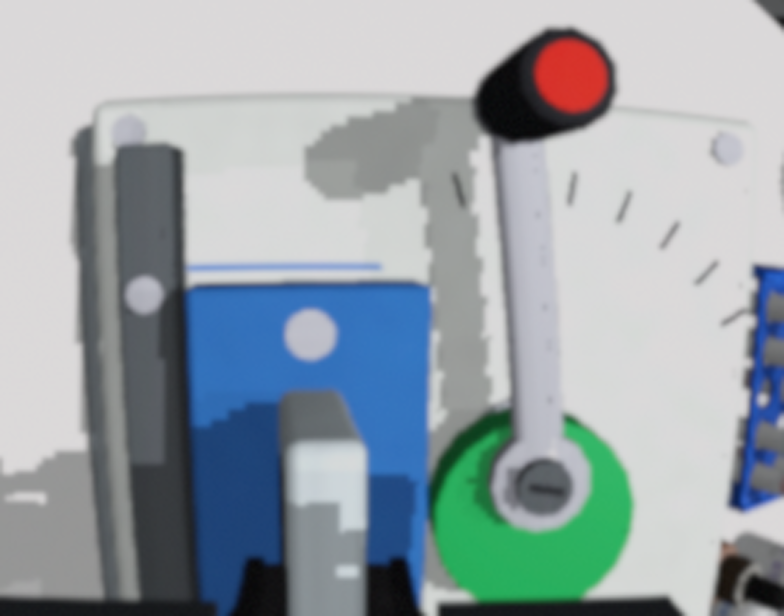

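Call:
step_arm --series '[0,0,0,0,8,-0.5,1,0,0,0,0,15,-1,1,0,0,0,0,18,-1,1,0,0,0,0,18,-1,1]'

```text
clock: 8.95
eef_pos: [514.3, 26.5, 96.5]
orientation: [[0.069, 0.498, 0.865], [-0.998, 0.034, 0.061], [0.001, -0.867, 0.499]]
contact_force: [-0.6, -0.4, -1.8]
width: 0.174
```

```bash
python3 st.py "[(-35,43,36),(-35,43,33)]"
```

```text
8.95 15.1 q [ 31.257  13.529 -44.73  135.982  72.721  13.182 -75.018] F [-0.589 -0.397 -1.772] deck [-35.474  43.129  39.575] rot err tool [0.078 0.033 0.038]
F deck [-1.419 -0.356 -1.227]
[0.1, 0.0, 0.0] [0.1, 3.6, 0.5]
[0.1, 0.0, 0.0] [0.1, 6.6, 0.5]
```

Call:
step_arm --series '[0,0,0,0,2,0.5,1,0,0,0,0,4,0.5,1,0,0,0,0,5,0.5,1,0,0,0,0,5,0.5,1]'

```text
clock: 9.45
eef_pos: [515.4, 26.5, 91.8]
orientation: [[0.07, 0.496, 0.865], [-0.998, 0.033, 0.062], [0.002, -0.868, 0.497]]
contact_force: [-10.7, -1.4, 9.4]
width: 0.176
```

```bash
python3 st.py "[(-35,43,33)]"
```

```text
9.45 15.3 q [ 30.21   14.177 -43.824 136.055  75.685  13.334 -77.914] F [-10.711  -1.388   9.401] deck [-36.874  43.029  34.951] rot err tool [0.18  0.089 0.099]
F deck [-4.636 -0.643 13.532]
[0.2, 0.1, 0.1] [0.0, 1.9, 1.9]
```

Call:
step_arm --series '[0,0,0,0,-1.5,0,0.4,0,0,0,0,-2,0,0.2,0,0,0,0,-2,0,0.2,0,0,0,0,-2,0,0.2]'

```text
clock: 9.95
eef_pos: [514.9, 26.4, 93.8]
orientation: [[0.069, 0.497, 0.865], [-0.998, 0.033, 0.061], [0.002, -0.867, 0.498]]
contact_force: [-0.3, -0.1, -0.7]
width: 0.396
```

```bash
python3 st.py "[(-35,43,90),(-35,-40,110)]";python3 - <<'E'
from h import *
from bench import bot,vision
s=bot.get_state(); c=vision.camera("wrist"); c["s"]=s; np.save("pics/w8.npy",c,allow_pickle=True); crop(c["color"],200,30,480,250,2.8,"pics/w8.png")
E
```

```text
9.95 34.5 q [ 30.644  13.898 -44.207 136.027  74.428  13.292 -76.691] F [-0.261 -0.12  -0.68 ] deck [-36.34   42.988  36.937] rot err tool [0.143 0.069 0.095]
F deck [-0.572 -0.102 -0.454]
[0.1, 0.1, 0.1] [0.1, -53.1, 1.2]
[0.1, 0.1, 0.1] [83.1, -72.9, 1.1]
```

View pics/w8.png

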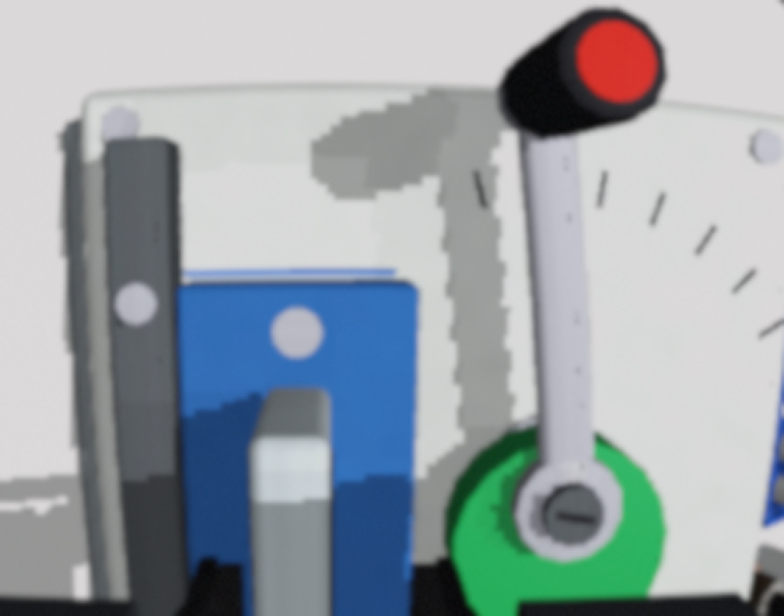

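```bash
python3 st.py "[(-36,70,40),(-36,100,42),(-10,108,50),(17,108,54),(17,150,50)]"
```

```text
10.0 34.2 q [ 30.641  13.9   -44.209 136.035  74.428  13.294 -76.689] F [ 0.154  0.043 -0.449] deck [-36.464  43.019  36.922] rot err tool [0.153 0.076 0.094]
F deck [-0.089  0.033 -0.467]
[0.2, 0.1, 0.1] [-27.0, -3.1, 0.5]
[0.2, 0.1, 0.1] [-57.0, -5.2, 0.5]
[0.2, 0.1, 0.1] [-64.9, -13.3, 26.5]
[0.2, 0.1, 0.1] [-64.9, -17.3, 53.5]
[0.2, 0.1, 0.1] [-106.9, -13.4, 53.6]
```

Call:
step_arm --series '[0,0,0,-12,-2,-1.5,0.2,0,0,0,-26,-3,-1.5,0.2,0,0,0,-40,-4,-1.5,0.2,0,0,0,-54,-6,-1,0.2,0,0,0,-63,-10,3,0.2,0,0,0,-65,-14,18,-0.4,0,0,0,-65,-17,40,-0.8,0,0,0,-65,-17,53,-1,0,0,0,-65,-17,53,-1]'

```text
clock: 11.12
eef_pos: [548.5, 94.8, 135.4]
orientation: [[0.069, 0.498, 0.865], [-0.998, 0.034, 0.061], [0.001, -0.867, 0.499]]
contact_force: [-0.6, -0.5, 0.1]
width: 0.77
```

```bash
python3 st.py "[(17,150,50),(17,150,46)]";python3 - <<'E'
from h import *
from bench import bot,vision
s=bot.get_state(); c=vision.camera("wrist"); c["s"]=s; np.save("pics/w9.npy",c,allow_pickle=True); cv2.imwrite("pics/w9.png",c["color"])
t=vision.camera("top"); crop(t["color"],240,140,380,250,5,"pics/t9.png")
E
```

```text
11.125 67.0 q [ 27.918  14.388 -51.87  128.761  58.644  22.745 -67.536] F [-0.559 -0.497  0.15 ] deck [ 17.527 108.885  53.82 ] rot err tool [0.086 0.037 0.048]
F deck [-0.438 -0.457  0.425]
[0.1, 0.0, 0.0] [-41.1, 3.8, -0.5]
[0.1, 0.0, 0.0] [-41.1, 7.8, -0.5]
```

View pics/w9.png

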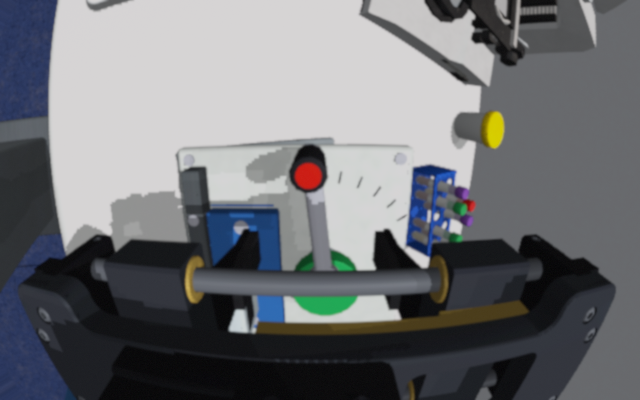

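View pics/t9.png

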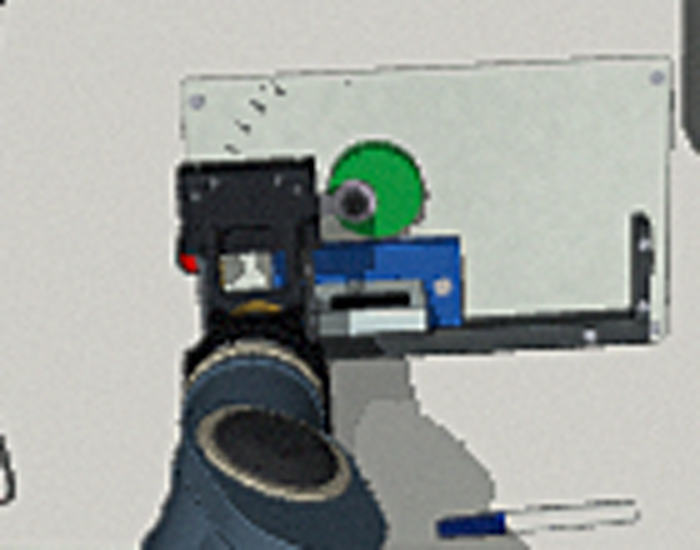

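Call:
step_arm --series '[0,0,0,-14,2,-1.5,-0.9,0,0,0,-28,4,-1.5,-0.9,0,0,0,-40,5,-1.5,-0.7,0,0,0,-40,5,-1.5,-0.3,0,0,0,-40,5,-1.5,0]'

```text
clock: 11.85
eef_pos: [544.7, 133.7, 128.6]
orientation: [[0.07, 0.495, 0.866], [-0.998, 0.032, 0.062], [0.003, -0.868, 0.496]]
contact_force: [0.0, -0.2, 0.5]
width: 0.707
```

```bash
python3 st.py "[(17,150,50),(17,150,46)]";python3 - <<'E'
from h import *
from bench import bot,vision
s=bot.get_state(); c=vision.camera("wrist"); c["s"]=s; np.save("pics/w10.npy",c,allow_pickle=True); cv2.imwrite("pics/w10.png",c["color"])
E
```

```text
11.85 61.5 q [ 20.675  15.767 -50.632 128.28   63.025  25.863 -76.35 ] F [ 0.027 -0.191  0.529] deck [ 13.284 147.898  48.497] rot err tool [0.257 0.112 0.136]
F deck [ 0.276 -0.192  0.451]
[0.3, 0.1, 0.1] [-2.1, -1.5, 3.7]
[0.3, 0.1, 0.1] [-2.1, 2.5, 3.7]
```

View pics/w10.png

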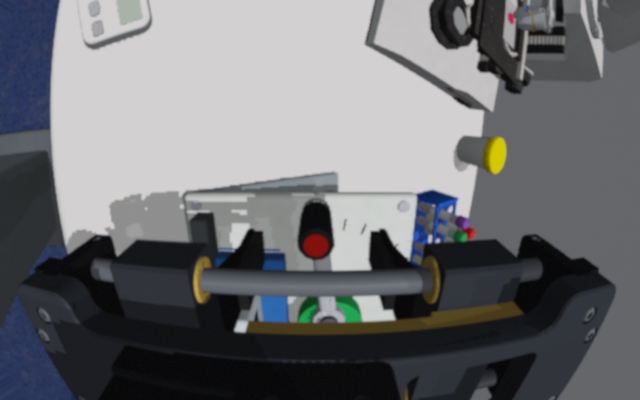

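Run:
```python
from h import *
T=deckT([567.7,-13,np.radians(3.97)]);Ti=np.linalg.inv(T)
for f_,u,v in (("pics/w10.npy",316,245),("pics/w9.npy",308.5,175)):
    c=load(f_);s=c["s"];W=toolT(s)@c["T_tool_cam"]
    print(tx(Ti,onplane(c,u,v,tx(T,[0,0,80]),T[:3,2],W)), tx(Ti,s["eef_pos"]))
```

```text
[ 13.458 150.517  80.   ] [ 13.284 147.898  48.497]
[ 13.435 151.211  80.   ] [ 17.527 108.885  53.82 ]
```

Call:
step_arm --series '[0,0,0,-2.5,0,0.5,0.3,0,0,0,-2.5,0,0.5,0.6,0,0,0,-2.5,0,0.5,1,0,0,0,-2.5,0,0.5,1,0,0,0,-2.5,0,0.5,1,0,0,0,-2.5,0,0.5,1,0,0,0,-2.5,0,0.5,1,0,0,0,-2.5,0,0.5,1]'

```text
clock: 12.9
eef_pos: [545.0, 135.9, 128.8]
orientation: [[0.069, 0.495, 0.866], [-0.998, 0.032, 0.062], [0.003, -0.868, 0.496]]
contact_force: [-2.2, -0.4, -0.9]
width: 0.232
```

```bash
python3 st.py;python3 - <<'E'
from h import *
from bench import bot,vision
s=bot.get_state(); c=vision.camera("wrist"); c["s"]=s; np.save("pics/w11.npy",c,allow_pickle=True); crop(c["color"],180,150,450,350,3,"pics/w11.png")
E
```

```text
12.9 20.2 q [ 20.37   15.864 -50.67  128.154  63.077  26.13  -76.649] F [-2.165 -0.41  -0.881] deck [ 13.698 150.101  48.455] rot err tool [0.267 0.082 0.156]
F deck [-2.335 -0.259  0.331]
```

View pics/w11.png

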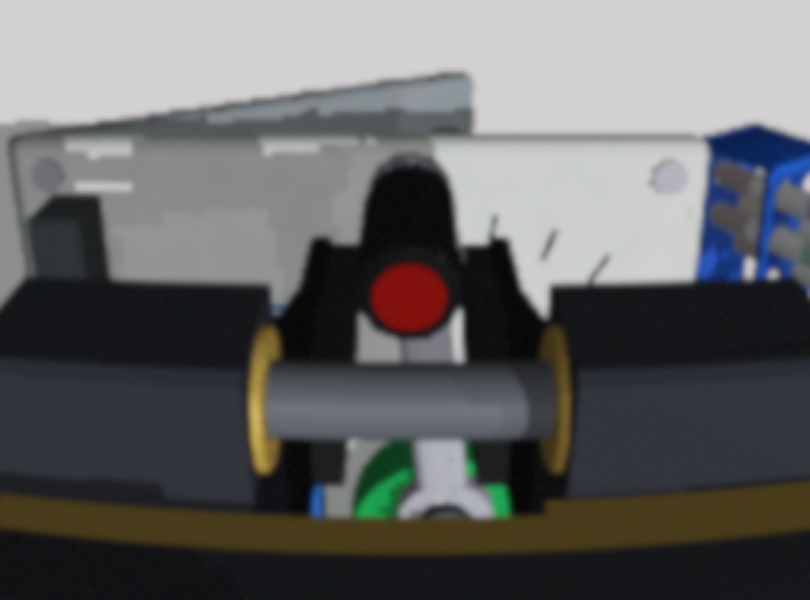

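```bash
cat > arc.py <<'E'
from h import *
import sys
B=np.array([float(sys.argv[1]),float(sys.argv[2])])
from bench import bot
s=bot.get_state();T=deckT([567.7,-13,np.radians(3.97)])
p=tx(np.linalg.inv(T),s["eef_pos"])[:2]
R=s["orientation"]; zt=T[:3,:3].T@R[:,2]; yaw=np.degrees(np.arctan2(-zt[1],zt[0]))
phi=np.degrees(np.arctan2(p[0]-B[0],p[1]-B[1])); r=np.hypot(*(p-B)); print("p",p,"phi",phi,"r",r,"tool yaw",yaw)
for ph in map(float,sys.argv[3].split(",")):
    a=np.radians(ph); q=B+100*np.array([np.sin(a),np.cos(a)]); d=q-p
    dw=T[:3,:3]@np.r_[d,0]; print(ph,"turn",round(ph-phi,1),"shift",np.round(R.T@dw,1))
E
python3 arc.py 24 51.2 -2,2,6,10,14,18,22,25
```

```text
p [ 13.742 150.132] phi -5.919512315597899 r 99.46197434602654 tool yaw -0.08511175734182044
-2.0 turn 3.9 shift [-1.  -0.   6.8]
2.0 turn 7.9 shift [-1.  -0.1 13.7]
6.0 turn 11.9 shift [-0.5 -0.1 20.7]
10.0 turn 15.9 shift [ 0.5 -0.1 27.6]
14.0 turn 19.9 shift [ 2.  -0.2 34.4]
18.0 turn 23.9 shift [ 3.9 -0.2 41.2]
22.0 turn 27.9 shift [ 6.3 -0.2 47.7]
25.0 turn 30.9 shift [ 8.4 -0.2 52.5]
```

Call:
step_arm --series '[0,3.9,0,-0.8,0,6.8,1,0,7.9,0,-0.8,0,13.7,1,0,11.9,0,-0.4,0,20.7,1,0,15.9,0,0.5,0,27.6,1,0,15.9,0,0.5,0,27.6,1]'

```text
clock: 13.58
eef_pos: [569.4, 136.5, 142.9]
orientation: [[-0.171, 0.496, 0.851], [-0.976, 0.03, -0.214], [-0.132, -0.868, 0.479]]
contact_force: [-0.7, -2.3, 1.4]
width: 0.228
```

```bash
python3 st.py; python3 arc.py 24 51.2 14,18,22,25
```

```text
13.575 19.8 q [ 19.889  16.365 -49.303 124.735  58.24   27.174 -86.239] F [-0.747 -2.264  1.351] deck [ 41.901 149.     48.395] rot err tool [  0.195 -15.817   0.256]
F deck [-0.105 -2.207  1.621]
p [ 41.901 149.   ] phi 10.37214717484995 r 99.4251560030831 tool yaw 15.817021196255043
14.0 turn 3.6 shift [-1.  -0.   6.3]
18.0 turn 7.6 shift [-1.  -0.  13.2]
22.0 turn 11.6 shift [-0.4 -0.1 20.2]
25.0 turn 14.6 shift [ 0.3 -0.1 25.4]
```

Call:
step_arm --series '[0,3.6,0,-0.8,0,6.3,1,0,7.6,0,-0.8,0,13.2,1,0,11.6,0,-0.3,0,20.2,1,0,14.6,0,0.4,0,25.4,1,0,14.6,0,0.4,0,25.4,1]'

```text
clock: 14.2
eef_pos: [591.2, 130.0, 155.1]
orientation: [[-0.382, 0.496, 0.78], [-0.89, 0.029, -0.455], [-0.248, -0.868, 0.43]]
contact_force: [-3.5, -2.3, 2.6]
width: 0.233
```

```bash
python3 st.py; python3 arc.py 24 51.2 28,30,32,34,36
python3 - <<'E'
from h import *
from bench import bot,vision
s=bot.get_state(); c=vision.camera("wrist"); c["s"]=s; np.save("pics/w12.npy",c,allow_pickle=True); cv2.imwrite("pics/w12.png",c["color"])
t=vision.camera("top");np.save("pics/t12.npy",t,allow_pickle=True); crop(t["color"],260,140,400,250,5,"pics/t12.png")
t=vision.camera("scene"); np.save("pics/s12.npy",t,allow_pickle=True);crop(t["color"],280,150,440,280,5,"pics/s12.png")
E
```

```text
14.2 20.3 q [ 19.996  16.683 -47.775 121.869  53.808  27.716 -94.66 ] F [-3.461 -2.346  2.558] deck [ 66.457 141.075  48.344] rot err tool [  0.147 -30.495   0.342]
F deck [-1.851 -2.101  4.023]
p [ 66.457 141.075] phi 25.286244043060897 r 99.39845161765153 tool yaw 30.495201929422795
28.0 turn 2.7 shift [-0.9 -0.   4.7]
30.0 turn 4.7 shift [-1.  -0.   8.2]
32.0 turn 6.7 shift [-1.  -0.  11.7]
34.0 turn 8.7 shift [-0.8 -0.  15.1]
36.0 turn 10.7 shift [-0.6 -0.  18.6]
```

View pics/t12.png

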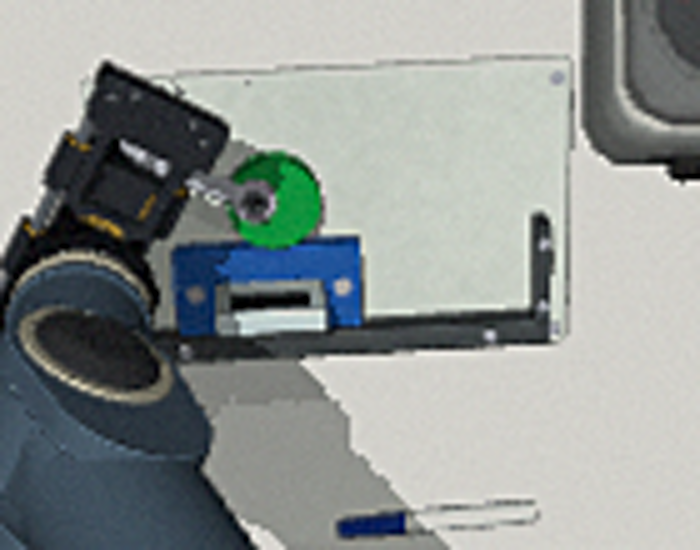

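View pics/s12.png

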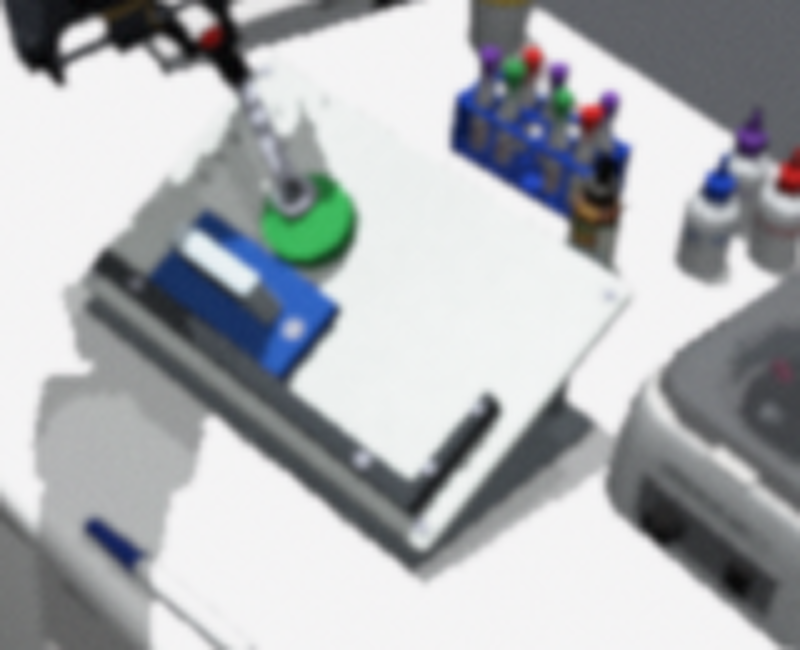

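```bash
python3 - <<'E'
from h import *
T=deckT([567.7,-13,np.radians(3.97)]);Ti=np.linalg.inv(T)
t=load("pics/t12.npy");s=load("pics/s12.npy")
Qt=lambda u,v:((u+.5)/5-.5+260,(v+.5)/5-.5+140)
Qs=lambda u,v:((u+.5)/5-.5+280,(v+.5)/5-.5+150)
def m(c,n,uv,h):
    p=onplane(c,*uv,tx(T,[0,0,h]),T[:3,2]); print(n,h,tx(Ti,p))
for n,u,v,h in [("discbot",275,249,22),("disctop",273,151,22),("discL",229,200,22),("discR",322,200,22),("gTR",360,238,16),("gTL",174,248,16),("gBR",363,318,16),("gtopmid",275,242,16),("bolt",257,201,35),("railbase",450,317,0),("raillow",450,333,22),("deckTR",571,57,0),("deckBR",567,338,0)]: m(t,n,Qt(u,v),h)
print()
for n,u,v,h in [("discL",262,222,22),("discR",355,220,22),("disctop",310,175,22),("discbot",305,265,22),("gT",205,212,16),("gR",340,305,16),("gB",287,370,16),("bolt",297,193,35)]: m(s,n,Qs(u,v),h)
E
python3 - <<'E'
import sys;sys.path.insert(0,'.')
from h import *
t=load("pics/t12.npy"); crop(t["color"],290,165,340,215,14,"pics/t12b.png")
E
```

```text
discbot 22 [-12.734  38.566  22.   ]
disctop 22 [54.183 36.879 22.   ]
discL 22 [22.664 66.108 22.   ]
discR 22 [19.468  7.344 22.   ]
gTR 16 [-10.721 -16.447  16.   ]
gTL 16 [-11.07  103.175  16.   ]
gBR 16 [-68.007 -16.993  16.   ]
gtopmid 16 [-10.482  38.288  16.   ]
bolt 35 [26.395 48.506 35.   ]
railbase 0 [-78.439 -76.005  -0.   ]
raillow 22 [-79.357 -73.6    22.   ]
deckTR 0 [  98.755 -153.171   -0.   ]
deckBR 0 [ -98.73  -154.909    0.   ]

discL 22 [-1.041 61.569 22.   ]
discR 22 [33.909 10.505 22.   ]
disctop 22 [41.251 56.593 22.   ]
discbot 22 [-7.254 17.433 22.   ]
gT 16 [-16.52  103.274  16.   ]
gR 16 [-13.853 -16.243  16.   ]
gB 16 [-65.478 -16.653  16.   ]
bolt 35 [24.821 47.51  35.   ]
```

View pics/t12b.png

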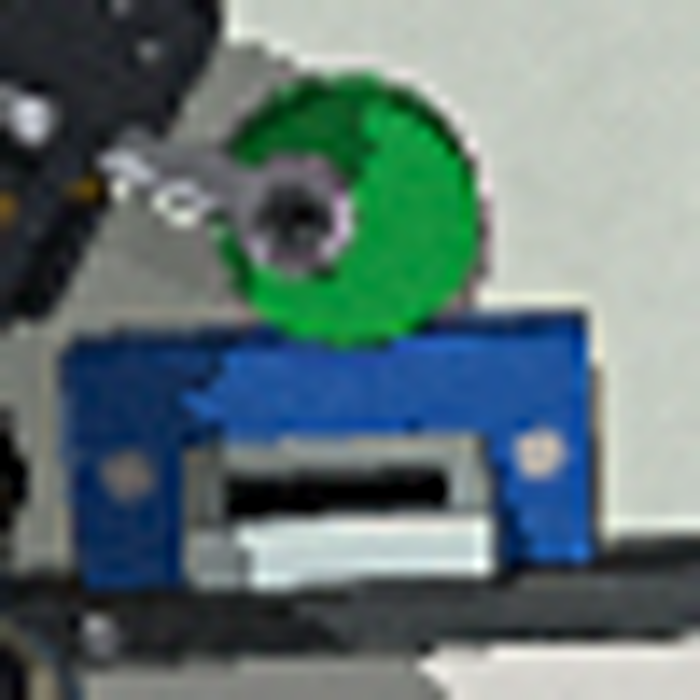

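View pics/w12.png

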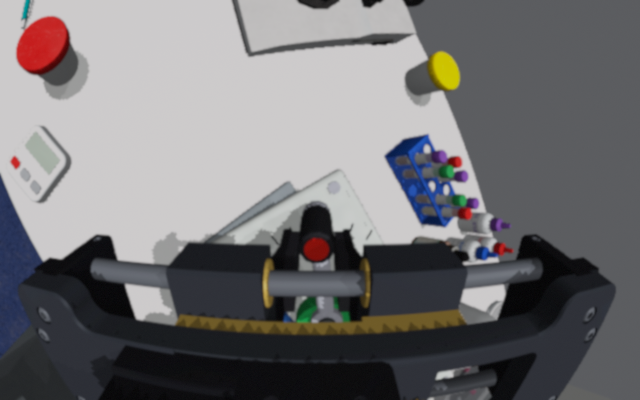

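```bash
cat >> arc.py <<'E'
F=T[:3,:3].T@s["contact_force"]; a=np.radians(phi)
print("clock",s["clock"],"w",s["width"]*87,"z",tx(np.linalg.inv(T),s["eef_pos"])[2],"Ftan",F[0]*np.cos(a)-F[1]*np.sin(a),"Frad",F[0]*np.sin(a)+F[1]*np.cos(a),"q",s["q"][[2,3,5,6]])
E
echo
```

Call:
step_arm --series '[0,2.7,0,-0.7,0,4.7,1,0,4.7,0,-0.8,0,8.2,1,0,6.7,0,-0.7,0,11.7,1,0,8.7,0,-0.5,0,15.1,1,0,8.7,0,-0.5,0,15.1,1]'

```text
clock: 14.98
eef_pos: [602.3, 124.0, 161.1]
orientation: [[-0.495, 0.495, 0.714], [-0.812, 0.03, -0.583], [-0.31, -0.869, 0.387]]
contact_force: [-5.9, -1.1, 3.7]
width: 0.226
```

```bash
python3 arc.py 24 51.2 36,38,40,42,44,46
```

```text
p [ 78.646 134.234] phi 33.349568376493295 r 99.40220185745365 tool yaw 39.15190998652478
36.0 turn 2.7 shift [-1.  -0.   4.6]
38.0 turn 4.7 shift [-1.1 -0.   8. ]
40.0 turn 6.7 shift [-1.1 -0.  11.5]
42.0 turn 8.7 shift [-1. -0. 15.]
44.0 turn 10.7 shift [-0.7 -0.  18.5]
46.0 turn 12.7 shift [-0.4 -0.  22. ]
clock 14.975 w 19.677905029033738 z 48.29484461814596 Ftan -2.356277675825165 Frad -2.398309157107165 q [-46.812 120.44   27.84  -99.545]
```

Call:
step_arm --series '[0,2.7,0,-0.6,0,4.6,1,0,4.7,0,-0.7,0,8,1,0,6.7,0,-0.7,0,11.5,1,0,6.7,0,-0.7,0,11.5,1]'

```text
clock: 15.48
eef_pos: [606.3, 121.0, 163.2]
orientation: [[-0.574, 0.489, 0.657], [-0.741, 0.033, -0.671], [-0.35, -0.872, 0.343]]
contact_force: [-14.0, 2.7, 2.2]
width: 0.232
```

```bash
python3 arc.py 24 51.2 41,42,43,44,46
```

```text
p [ 82.997 131.028] phi 36.466292069036115 r 99.26325015999569 tool yaw 45.64858657168462
41.0 turn 4.5 shift [-1.7 -0.1  7.7]
42.0 turn 5.5 shift [-1.8 -0.1  9.5]
43.0 turn 6.5 shift [-1.9 -0.1 11.2]
44.0 turn 7.5 shift [-2.  -0.1 13. ]
46.0 turn 9.5 shift [-2.  -0.1 16.5]
clock 15.475 w 20.215466047340588 z 48.14954365434946 Ftan -10.927789392332082 Frad -3.4854721246013063 q [ -46.248  119.713   27.863 -103.282]
```

Run:
```python
from h import *
from bench import bot,vision
t=vision.camera("top");np.save("pics/t13.npy",t,allow_pickle=True); a=t["color"]
s=vision.camera("scene");np.save("pics/s13.npy",s,allow_pickle=True)
t0=load("pics/t12.npy")["color"];s0=load("pics/s12.npy")["color"]
k=lambda im,x,y,w,h,z:cv2.resize(im[y:y+h,x:x+w],None,fx=z,fy=z,interpolation=cv2.INTER_CUBIC)
o=np.hstack([k(t0,290,165,50,50,8),k(a,290,165,50,50,8)]);cv2.imwrite("pics/t13.png",o)
o=np.hstack([k(s0,300,180,60,50,6.6),k(s["color"],300,180,60,50,6.6)]);cv2.imwrite("pics/s13.png",o)
```

```text
(no output)
```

View pics/t13.png

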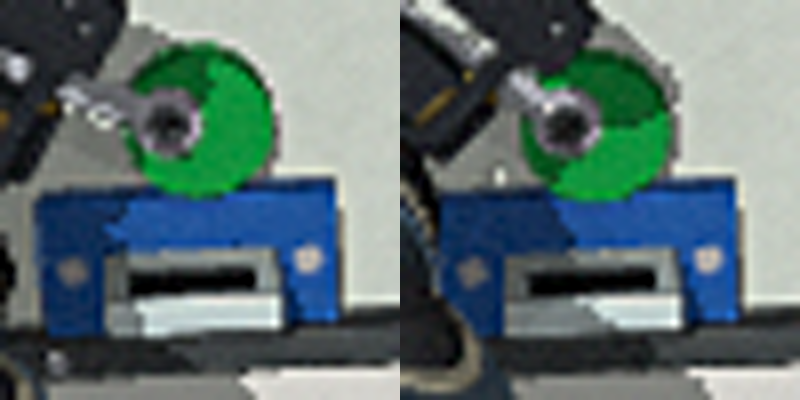

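View pics/s13.png

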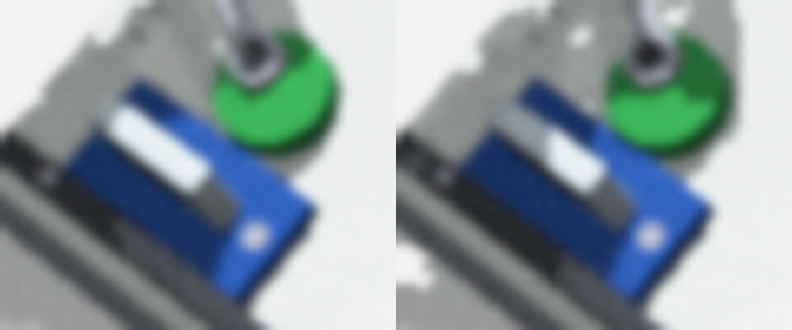

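```bash
python3 arc.py 24 51.2 33,30,28
```

```text
p [ 83.031 130.998] phi 36.492262055066746 r 99.25911360815019 tool yaw 45.635851510805274
33.0 turn -3.5 shift [ 0.4  0.  -6.1]
30.0 turn -6.5 shift [  1.7   0.1 -11.2]
28.0 turn -8.5 shift [  2.7   0.1 -14.5]
clock 15.575 w 19.811772231701088 z 48.162206035018784 Ftan -11.389280458468964 Frad -3.58999446310364 q [ -46.246  119.713   27.862 -103.279]
```

Call:
step_arm --series '[0,-4.5,0,1.0,0,-6.1,1,0,-7.5,0,2.2,0,-11.2,1,0,-9.5,0,3.2,0,-14.5,1,0,-9.5,0,3.2,0,-14.5,1,0,-9.5,0,3.2,0,-14.5,1]'

```text
clock: 16.2
eef_pos: [594.9, 128.0, 157.1]
orientation: [[-0.458, 0.489, 0.742], [-0.841, 0.032, -0.54], [-0.288, -0.872, 0.396]]
contact_force: [-3.1, -4.9, 4.2]
width: 0.232
```

```bash
python3 arc.py 24 51.2 28
```

```text
p [ 70.524 138.739] phi 27.988909063416553 r 99.13379387981662 tool yaw 36.16718393103237
28.0 turn 0.0 shift [-0.9 -0.  -0.1]
clock 16.2 w 20.140870900502524 z 48.29404741878977 Ftan 1.3999648659380846 Frad -4.5561698430257085 q [-47.457 121.1    27.889 -97.63 ]
```

Call:
step_arm --series '[0,0,0,0,0,0,0.3,0,0,0,0,0,0,0,0,0,0,0,0,0,-0.1,0,0,0,0,-15,0,-0.1,0,0,0,0,-35,0,-0.1,0,0,0,0,-52,0,0,0,0,0,0,-55,0,0]'

```text
clock: 17.08
eef_pos: [568.4, 126.8, 206.1]
orientation: [[-0.457, 0.491, 0.742], [-0.841, 0.033, -0.54], [-0.289, -0.871, 0.398]]
contact_force: [1.0, -0.0, -0.4]
width: 0.499
```

```bash
cat > tl.py <<'E'
from h import *
from bench import bot
import sys
s=bot.get_state();T=deckT([567.7,-13,np.radians(3.97)]);Ti=np.linalg.inv(T)
tilt=float(sys.argv[2])
R=deckR(T)@Rn.from_euler('x',tilt,degrees=True).as_matrix()
y=R[:,1];print("tool y world",y)
print(s["clock"],"w",s["width"]*87,"q",s["q"],"deck",tx(Ti,s["eef_pos"]),"Fdeck",T[:3,:3].T@s["contact_force"])
plan(s,[(tx(T,p),R) for p in eval(sys.argv[1])])
E
python3 tl.py "[(40,125,105),(-20,110,90),(-41,102,60),(-41,100,40)]" -12
python3 - <<'E'
from h import *
from bench import bot,vision
s=bot.get_state(); c=vision.camera("wrist"); c["s"]=s; np.save("pics/w14.npy",c,allow_pickle=True); cv2.imwrite("pics/w14.png",c["color"])
E
```

```text
tool y world [ 0.308  0.021 -0.951]
17.075 w 43.43161436247115 q [ 28.628  10.3   -54.964 120.746  38.056  30.242 -85.452] deck [ 72.027 139.428 104.057] Fdeck [ 0.669 -0.109 -0.827]
[-11.1, -36.0, -3.5] [30.5, -0.6, -17.4]
[-11.1, -36.0, -3.5] [78.0, 15.0, -56.8]
[-11.1, -36.0, -3.5] [96.6, 45.2, -68.9]
[-11.1, -36.0, -3.5] [98.1, 65.2, -67.6]
```

View pics/w14.png

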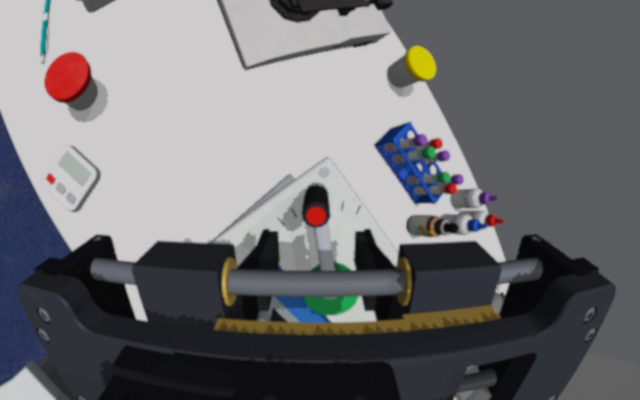

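Call:
step_arm --series '[-3,-9,-1,10,0,-6,0.3,-6,-18,-2,24,0,-13,0.6,-9,-27,-3,42,2,-27,1,-11.1,-36,-3.5,62,8,-44,1,-11.1,-36,-3.5,80,15,-58,1,-11.1,-36,-3.5,92,30,-66,1,-11.1,-36,-3.5,97,45,-69,1,-11.1,-36,-3.5,97,45,-69,1]'

```text
clock: 18.12
eef_pos: [493.8, 83.5, 109.6]
orientation: [[0.069, 0.305, 0.95], [-0.998, 0.022, 0.065], [-0.001, -0.952, 0.305]]
contact_force: [-0.0, -0.7, 0.3]
width: 0.004
```

```bash
python3 tl.py "[(-41,100,50),(-41,100,40),(-41,85,40)]" -12
python3 - <<'E'
from h import *
from bench import bot,vision
s=bot.get_state(); c=vision.camera("wrist"); c["s"]=s; np.save("pics/w15.npy",c,allow_pickle=True); cv2.imwrite("pics/w15.png",c["color"])
t=vision.camera("top"); crop(t["color"],260,140,400,250,5,"pics/t15.png")
t=vision.camera("scene"); crop(t["color"],270,150,430,280,5,"pics/s15.png")
E
```

```text
tool y world [ 0.308  0.021 -0.951]
18.125 w 0.33839066985563193 q [ 35.645  17.78  -60.179 127.193  40.52   32.473 -49.614] deck [-43.24  101.345  59.118] Fdeck [ 0.074 -0.701  0.315]
[0.2, -0.0, -0.1] [1.4, 8.4, 4.1]
[0.2, -0.0, -0.1] [1.4, 18.2, 6.2]
[0.2, -0.0, -0.1] [16.4, 18.2, 6.2]
```

View pics/t15.png

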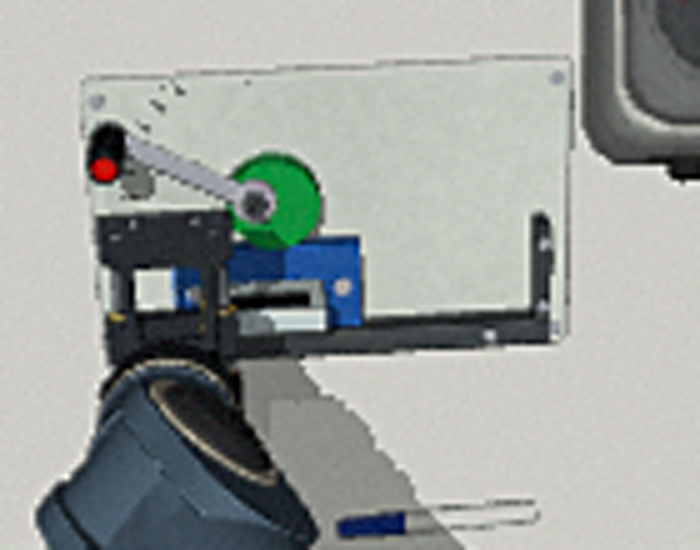

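View pics/s15.png

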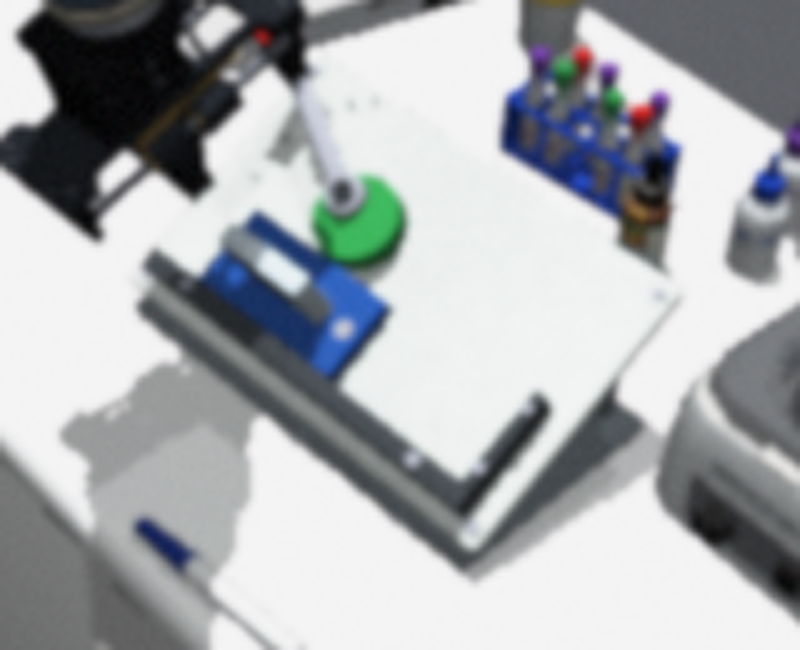

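Call:
step_arm --series '[0.2,0,0,0.5,8,3,1,0.2,0,0,1,16,5,1,0.2,0,0,1.5,19,6,1,0.2,0,0,5,19,6,1,0.2,0,0,10,19,6,1,0.2,0,0,10,19,6,1]'

```text
clock: 19.02
eef_pos: [507.4, 74.3, 95.4]
orientation: [[0.068, 0.312, 0.948], [-0.998, 0.022, 0.064], [-0.001, -0.95, 0.312]]
contact_force: [0.2, -0.3, 0.5]
width: 0.005
```

```bash
python3 tl.py "[(-41,80,39),(-41,60,39),(-41,40,39)]" -12
```

```text
tool y world [ 0.308  0.021 -0.951]
19.025 w 0.461682495766116 q [ 33.733  19.884 -57.045 127.027  44.556  31.045 -51.865] deck [-39.16   91.277  40.354] Fdeck [ 0.426 -0.288  0.356]
[-0.2, -0.1, -0.0] [11.3, 1.7, -1.5]
[-0.2, -0.1, -0.0] [31.3, 1.7, -1.5]
[-0.2, -0.1, -0.0] [51.3, 1.7, -1.4]
```

Call:
step_arm --series '[0,0,0,6,1.5,-1.5,1,0,0,0,13,1.7,-1.5,1,0,0,0,20,1.7,-1.5,1,0,0,0,27,1.7,-1.5,1,0,0,0,34,1.7,-1.5,1,0,0,0,34,1.7,-1.5,1]'

```text
clock: 19.77
eef_pos: [509.5, 40.5, 93.9]
orientation: [[0.068, 0.313, 0.947], [-0.998, 0.023, 0.064], [-0.002, -0.949, 0.314]]
contact_force: [-1.7, 1.8, 6.6]
width: 0.007
```

```bash
python3 tl.py "[(-41,40,39),(-41,10,39),(-41,-10,39),(-41,-25,39)]" -12
python3 - <<'E'
from h import *
from bench import bot,vision
s=bot.get_state(); c=vision.camera("wrist"); c["s"]=s; np.save("pics/w16.npy",c,allow_pickle=True); cv2.imwrite("pics/w16.png",c["color"])
t=vision.camera("top"); crop(t["color"],260,140,400,250,5,"pics/t16.png")
t=vision.camera("scene"); crop(t["color"],270,150,430,280,5,"pics/s16.png")
E
```

```text
tool y world [ 0.308  0.021 -0.951]
19.775 w 0.631142102032708 q [ 39.137  20.082 -57.779 127.395  43.544  29.811 -46.554] deck [-40.095  57.421  39.254] Fdeck [1.958 1.954 6.464]
[-0.3, -0.1, -0.1] [17.4, 0.4, -0.8]
[-0.3, -0.1, -0.1] [47.4, 0.4, -0.8]
[-0.3, -0.1, -0.1] [67.4, 0.4, -0.7]
[-0.3, -0.1, -0.1] [82.4, 0.3, -0.7]
```

View pics/w16.png

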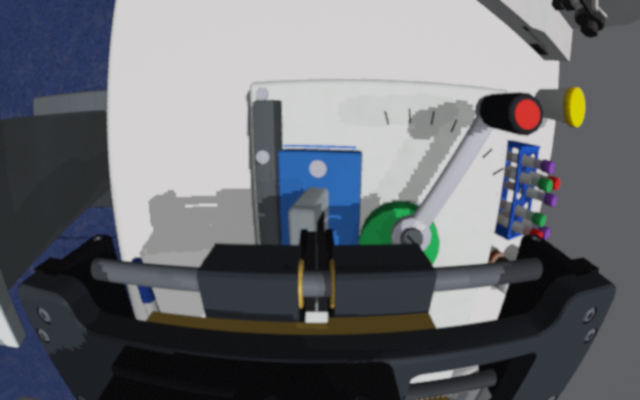

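View pics/s16.png

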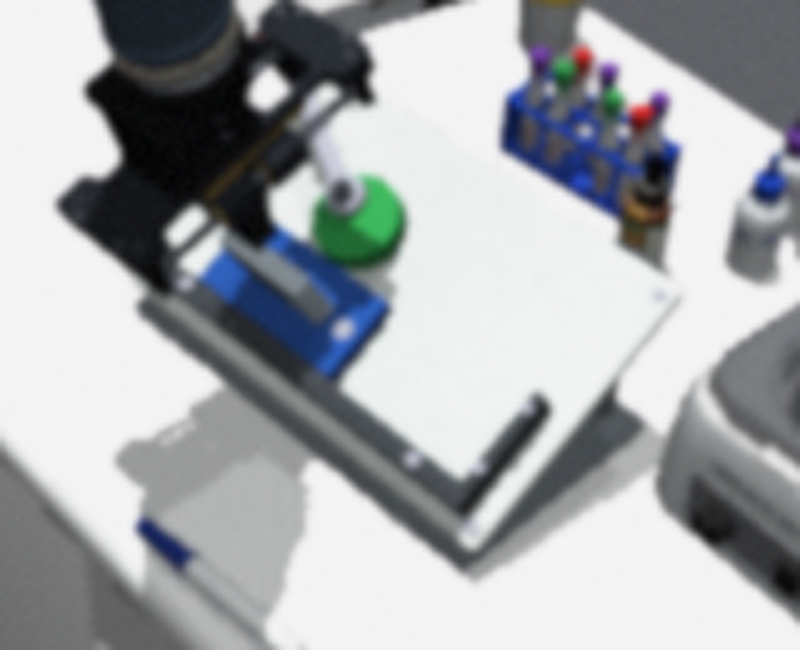

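Run:
```python
from h import *
c=load("pics/w16.npy");crop(c["color"],240,130,460,330,3.6,"pics/w16b.png")
```

```text
(no output)
```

View pics/w16b.png

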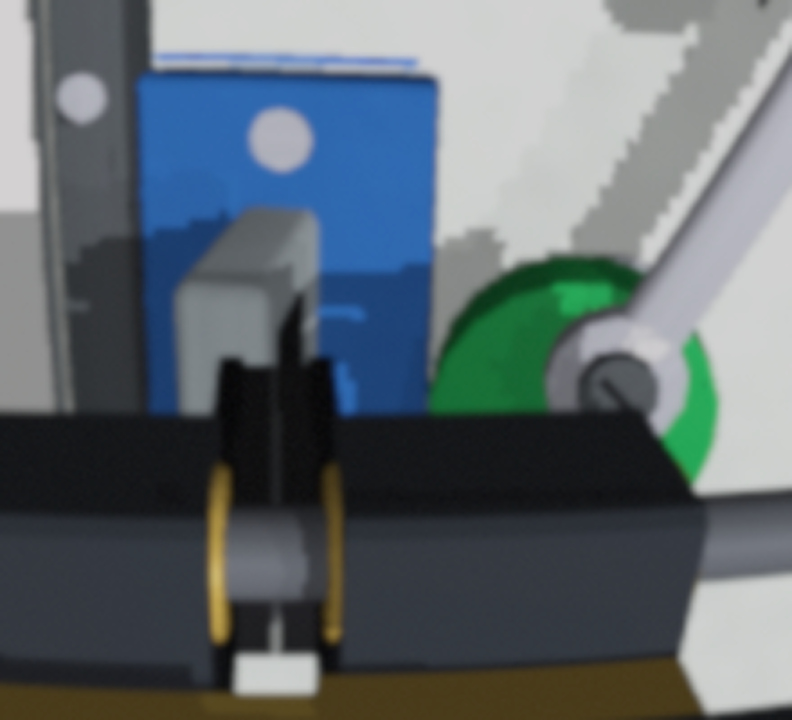

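View pics/t16.png

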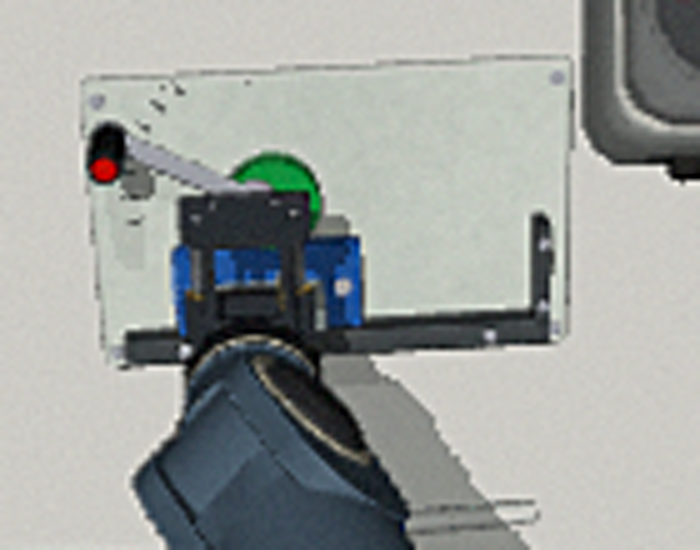

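Run:
```python
from h import *
T=deckT([567.7,-13,np.radians(3.97)]);Ti=np.linalg.inv(T)
c=load("pics/w16.npy");s=c["s"]; W=toolT(s)@c["T_tool_cam"]
Q=lambda u,v:((u+.5)/3.6-.5+240,(v+.5)/3.6-.5+130)
def m(n,u,v,h):
    p=onplane(c,*Q(u,v),tx(T,[0,0,h]),T[:3,2],W); print(n,h,tx(Ti,p))
print(tx(Ti,s["eef_pos"]))
m("gL",140,150,16);m("gR",437,150,16);m("gTL",150,75,16)
m("barL",178,300,66);m("barR",270,300,66);m("barend",225,282,66);m("barbaseL",247,212,16);m("barbaseR",318,212,16)
m("rail",148,100,0);m("discL",432,395,22);m("bolt",617,388,35)
for d in [0,-19,-40,-60]:
    for z in (-8,0,8):
        P=tx(toolT(s),[0,d,z]); u=proj(c,P,W); print("tool",d,z,((u-[240,130])+.5)*3.6-.5)
c=load("pics/w8.npy");s=c["s"]; W=toolT(s)@c["T_tool_cam"]
Q=lambda u,v:((u+.5)/2.8-.5+200,(v+.5)/2.8-.5+30)
print(tx(Ti,s["eef_pos"]))
m("w8 gL",180,330,16);m("gR",417,330,16);m("barL",251,440,66);m("barR",330,440,66);m("rail",181,240,0)
```

```text
[-40.095  57.421  39.254]
gL 16 [-73.153  89.471  16.   ]
gR 16 [-13.137  92.168  16.   ]
gTL 16 [-70.591 104.984  16.   ]
barL 66 [-50.55   76.724  66.   ]
barR 66 [-35.467  77.871  66.   ]
barend 66 [-42.713  80.35   66.   ]
barbaseL 16 [-50.833  77.579  16.   ]
barbaseR 16 [-36.329  78.399  16.   ]
rail 0 [-76.455  96.948   0.   ]
discL 22 [-11.566  43.252  22.   ]
bolt 35 [23.816 53.208 35.   ]
tool 0 -8 [232.831 352.544]
tool 0 0 [275.8  352.65]
tool 0 8 [318.769 352.64 ]
tool -19 -8 [228.82  395.947]
tool -19 0 [275.773 396.093]
tool -19 8 [322.725 396.051]
tool -40 -8 [223.506 454.002]
tool -40 0 [275.736 454.217]
tool -40 8 [327.966 454.116]
tool -60 -8 [217.339 522.205]
tool -60 0 [275.693 522.526]
tool -60 8 [334.046 522.33 ]
[-36.34   42.988  36.937]
w8 gL 16 [-72.735  93.906  16.   ]
gR 16 [-13.955  93.865  16.   ]
barL 66 [-50.836  79.4    66.   ]
barR 66 [-35.467  79.435  66.   ]
rail 0 [-74.652 115.723   0.   ]
```

Run:
```python
from h import *
from bench import bot,vision
s=bot.get_state();print(s["contact_force"],s["ft_torque"],s["eef_pos"],s["width"])
t=vision.camera("scene"); crop(t["color"],295,175,355,225,13,"pics/s17.png")
```

```text
[-2.146  2.361  6.394] [0.379 0.458 0.142] [509.499  40.533  93.942] 0.010568873258524153
```

View pics/s17.png

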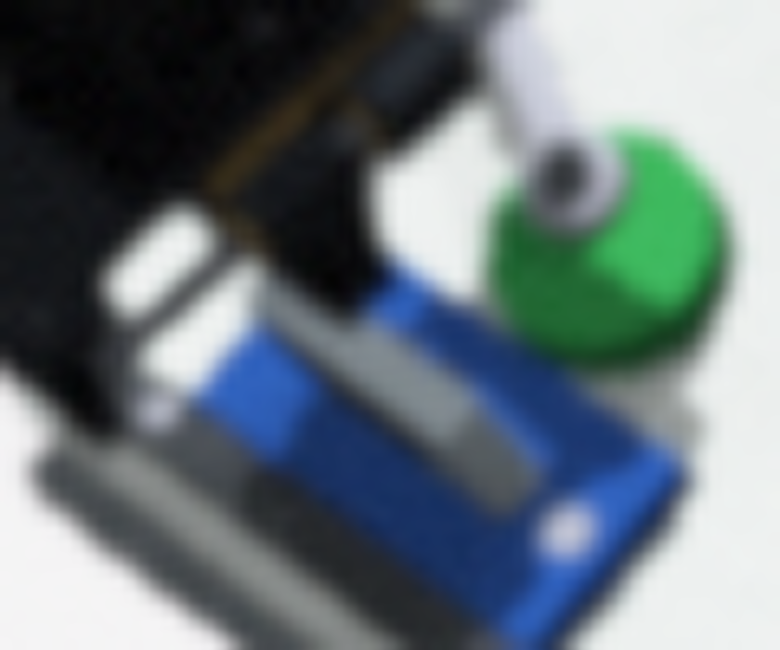

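```bash
python3 tl.py "[(-36,60,39),(-36,98,39),(-47,98,39),(-47,85,39)]" -12
```

```text
tool y world [ 0.308  0.021 -0.951]
19.975 w 0.4388532454852612 q [ 39.106  20.077 -57.761 127.394  43.559  29.826 -46.562] deck [-40.113  57.428  39.252] Fdeck [0.811 1.76  6.808]
[-0.3, -0.1, -0.0] [-2.6, -0.6, 4.1]
[-0.3, -0.1, -0.0] [-40.6, -0.6, 4.0]
[-0.3, -0.1, -0.0] [-40.6, 1.7, -6.7]
[-0.3, -0.1, -0.0] [-27.6, 1.7, -6.7]
```

Call:
step_arm --series '[0,0,0,0,-5,3,1,0,0,0,0,-20,4,1,0,0,0,-8,-35,3,1,0,0,0,-25,-35,0,1,0,0,0,-42,-30,-6,1,0,0,0,-42,-12,-6.7,1,0,0,0,-42,1.5,-6.7,1,0,0,0,-42,1.5,-6.7,1]'

```text
clock: 20.98
eef_pos: [500.2, 81.2, 89.6]
orientation: [[0.068, 0.311, 0.948], [-0.998, 0.022, 0.064], [-0.001, -0.95, 0.312]]
contact_force: [0.0, 0.3, -0.6]
width: 0.005
```

```bash
python3 tl.py "[(-47,98,39),(-47,80,39)]" -12
python3 - <<'E'
from h import *
from bench import bot,vision
s=bot.get_state(); c=vision.camera("wrist"); c["s"]=s; np.save("pics/w18.npy",c,allow_pickle=True); crop(c["color"],240,130,460,330,3.6,"pics/w18.png")
t=vision.camera("scene"); crop(t["color"],295,165,355,225,11,"pics/s18.png")
E
```

```text
tool y world [ 0.308  0.021 -0.951]
20.975 w 0.42138086845564704 q [ 32.03   19.764 -56.338 127.996  45.832  30.435 -54.391] deck [-47.833  98.609  38.756] Fdeck [-0.23   0.309 -0.529]
[-0.2, -0.1, -0.0] [0.6, -0.4, 0.8]
[-0.2, -0.1, -0.0] [18.6, -0.4, 0.8]
```

View pics/w18.png

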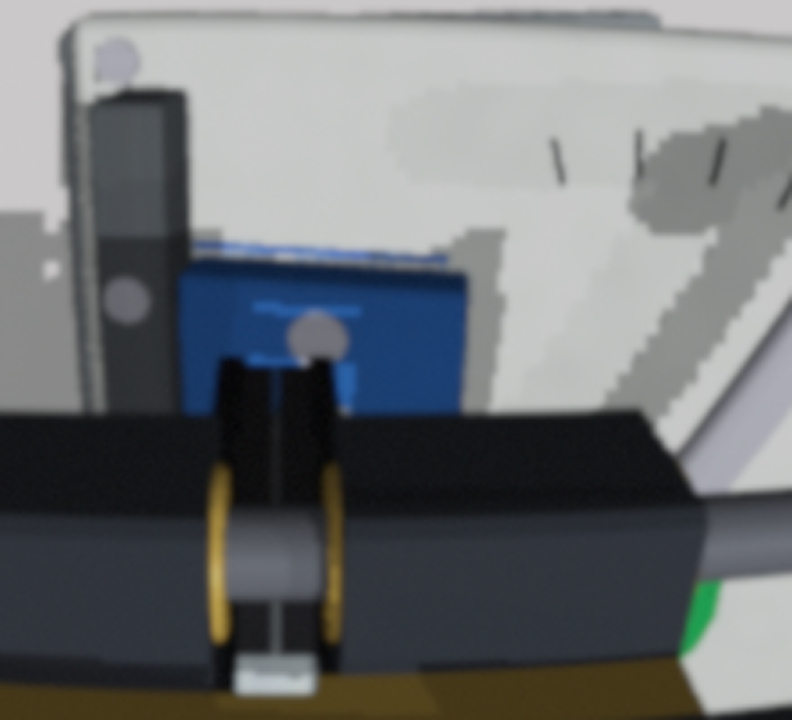

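View pics/s18.png

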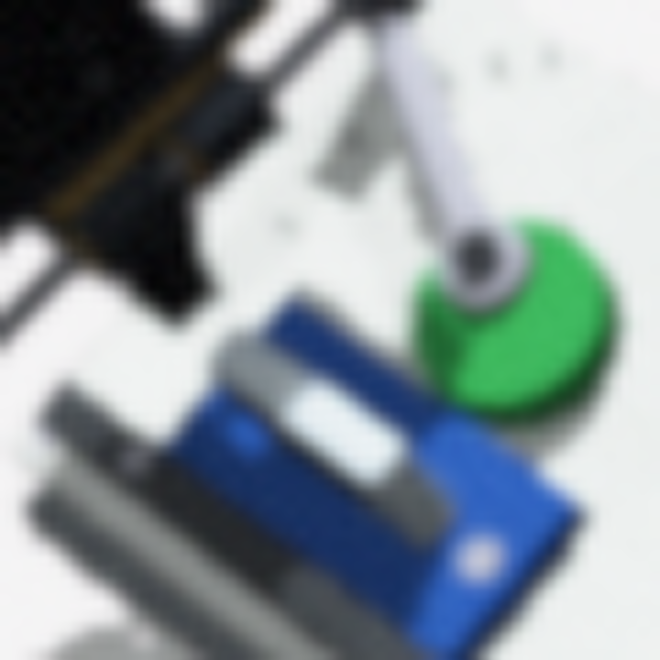

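Run:
```python
from h import *
c=load("pics/s12.npy"); s=load("pics/w18.npy")["s"]; w=load("pics/w18.npy")
T=deckT([567.7,-13,np.radians(3.97)])
for d in [(0,0,0),(9.5,0,0),(-9.5,0,0),(0,0,-8),(0,0,8),(0,-19,0),(0,-40,0)]:
    u=proj(c,tx(toolT(s),d)); print(d,(u-[295,165]+.5)*11-.5)
for P in [(-43,80,66),(-43,10,66),(-51,80,66),(-35,80,66),(-43,80,16),(-13,-16,16),(-73,-16,16)]:
    print(P,(proj(c,tx(T,P))-[295,165]+.5)*11-.5)
```

```text
(0, 0, 0) [199.563 359.742]
(9.5, 0, 0) [221.675 376.401]
(-9.5, 0, 0) [177.626 343.214]
(0, 0, -8) [179.911 378.17 ]
(0, 0, 8) [219.151 341.373]
(0, -19, 0) [183.693 322.611]
(0, -40, 0) [165.696 280.5  ]
(-43, 80, 66) [218.34 340.25]
(-43, 10, 66) [390.958 468.717]
(-51, 80, 66) [200.055 362.007]
(-35, 80, 66) [236.604 318.518]
(-43, 80, 16) [282.72  411.222]
(-13, -16, 16) [584.914 503.809]
(-73, -16, 16) [448.142 669.147]
```

Call:
step_arm --series '[0,0,0,4,0,0.8,1,0,0,0,4.5,5,1.5,1,0,0,0,4.5,11,2.5,1,0,0,0,10,11,2.5,1,0,0,0,16,11,2.5,1,0,0,0,16,11,2.5,1]'

```text
clock: 21.82
eef_pos: [507.7, 65.3, 80.9]
orientation: [[0.067, 0.313, 0.947], [-0.998, 0.021, 0.063], [-0.001, -0.95, 0.314]]
contact_force: [0.9, -0.3, 0.4]
width: 0.007
```

```bash
python3 tl.py "[(-47,70,28),(-47,50,28)]" -12
python3 - <<'E'
from h import *
from bench import bot,vision
s=bot.get_state(); c=vision.camera("wrist"); c["s"]=s; np.save("pics/w19.npy",c,allow_pickle=True); crop(c["color"],240,130,460,330,3.6,"pics/w19.png")
t=vision.camera("scene"); crop(t["color"],295,165,355,225,11,"pics/s19.png")
E
```

```text
tool y world [ 0.308  0.021 -0.951]
21.825 w 0.5920981859367335 q [ 32.789  20.956 -54.866 128.006  47.641  29.326 -53.898] deck [-46.717  82.252  28.051] Fdeck [ 0.964 -0.372 -0.076]
[-0.3, -0.2, 0.0] [12.3, 0.1, -0.2]
[-0.3, -0.2, 0.0] [32.3, 0.1, -0.2]
```

View pics/w19.png

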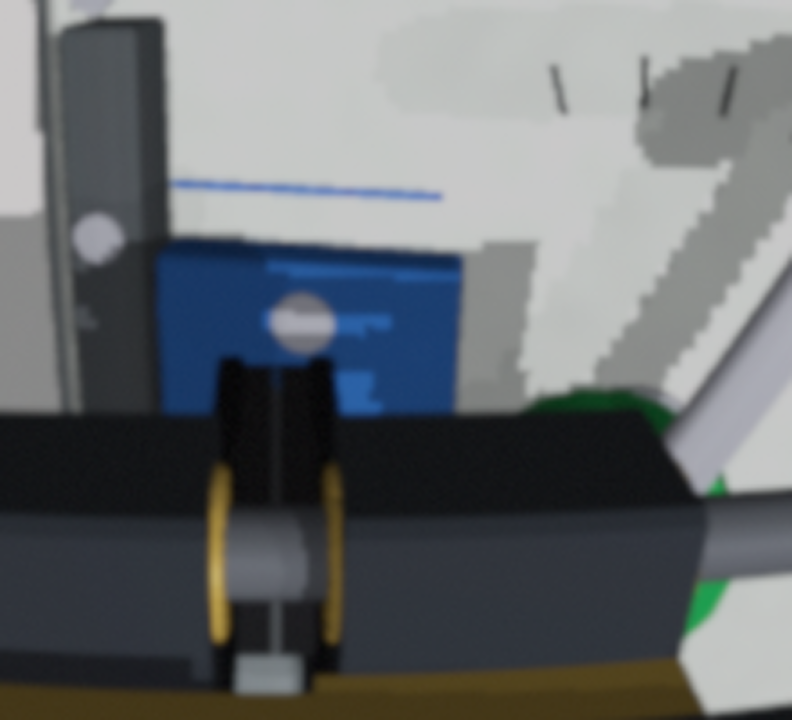

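View pics/s19.png

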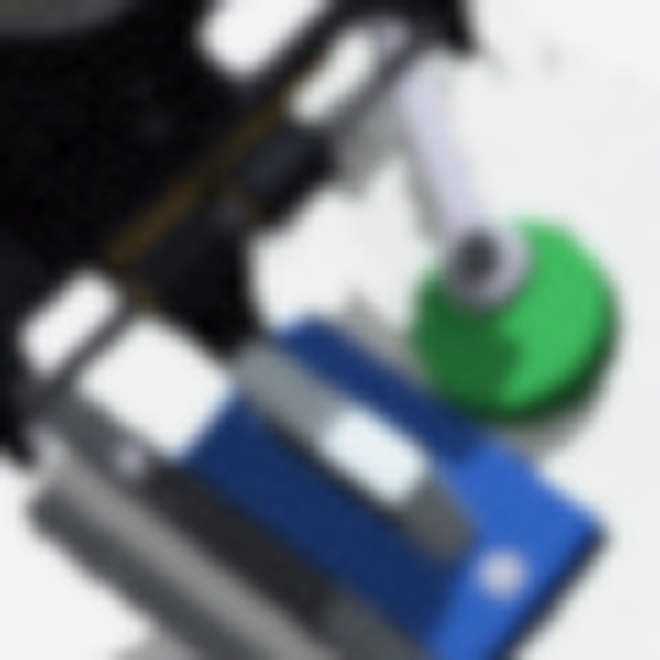

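Call:
step_arm --series '[0,0,0,7,0,0,1,0,0,0,14,0,0,1,0,0,0,21,0,0,1,0,0,0,28,0,0,1,0,0,0,35,0,0,1,0,0,0,35,0,0,1]'

```text
clock: 22.68
eef_pos: [510.0, 29.4, 80.9]
orientation: [[0.065, 0.313, 0.948], [-0.998, 0.02, 0.062], [0.0, -0.95, 0.313]]
contact_force: [-0.3, -0.3, 0.2]
width: 0.007
```

```bash
python3 tl.py "[(-47,40,28),(-47,10,28)]" -12
python3 - <<'E'
from h import *
from bench import bot,vision
s=bot.get_state(); c=vision.camera("wrist"); c["s"]=s; np.save("pics/w20.npy",c,allow_pickle=True); crop(c["color"],200,60,480,270,2.8,"pics/w20.png")
t=vision.camera("scene"); crop(t["color"],295,165,365,235,9,"pics/s20.png")
E
```

```text
tool y world [ 0.308  0.021 -0.951]
22.675 w 0.6054349158467738 q [ 38.559  21.184 -55.786 128.108  46.27   28.448 -47.994] deck [-46.866  46.283  28.066] Fdeck [-0.205 -0.319  0.319]
[-0.3, -0.2, 0.1] [6.3, 0.1, -0.1]
[-0.3, -0.2, 0.1] [36.3, 0.2, 0.0]
```

View pics/w20.png

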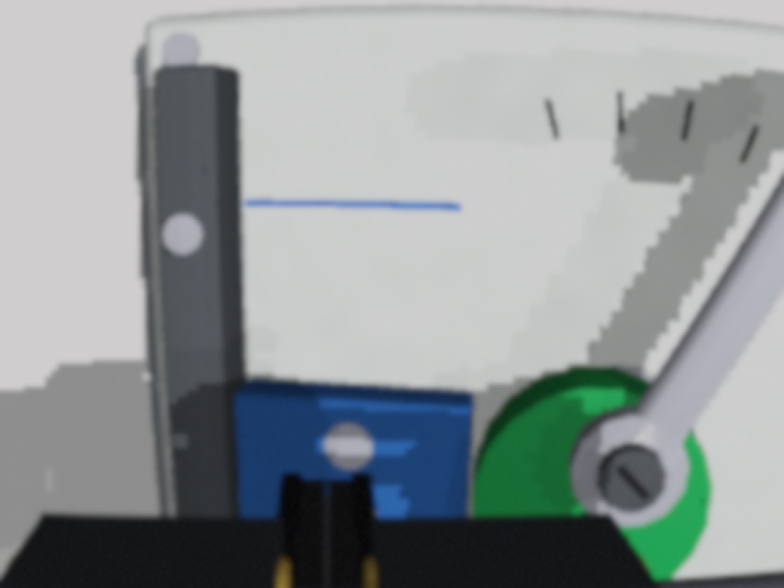

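View pics/s20.png

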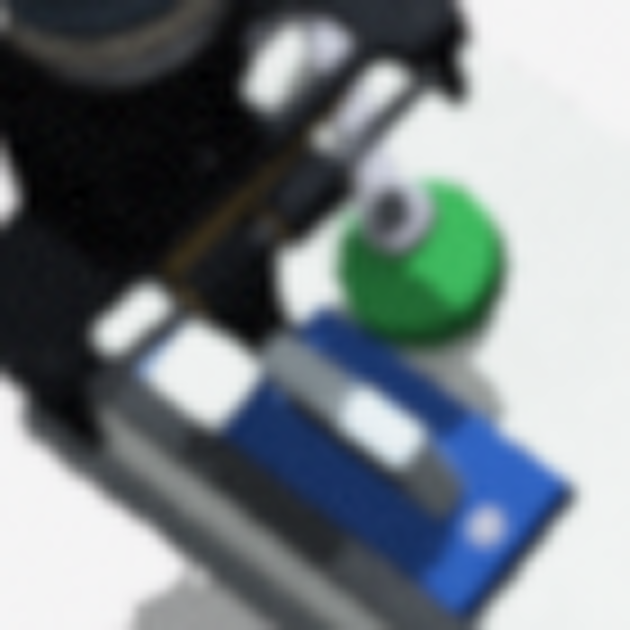

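Call:
step_arm --series '[-0.3,0,0,7,0,0,1,-0.3,0,0,14,0,0,1,-0.3,0,0,21,0,0,1,-0.3,0,0,28,0,0,1,-0.3,0,0,35,0,0,1,-0.3,0,0,42,0,0,1,-0.3,0,0,48,0,0,1,-0.3,0,0,48,0,0,1]'

```text
clock: 23.78
eef_pos: [512.7, -19.3, 80.6]
orientation: [[0.064, 0.307, 0.95], [-0.998, 0.019, 0.062], [0.001, -0.952, 0.307]]
contact_force: [-0.0, 0.7, -0.5]
width: 0.008
```

```bash
python3 tl.py "[(-47,-10,28),(-47,-28,28)]" -12
python3 - <<'E'
from h import *
from bench import bot,vision
s=bot.get_state(); c=vision.camera("wrist"); c["s"]=s; np.save("pics/w21.npy",c,allow_pickle=True); crop(c["color"],200,60,480,270,2.8,"pics/w21.png")
t=vision.camera("scene"); crop(t["color"],295,165,375,245,8,"pics/s21.png")
E
```

```text
tool y world [ 0.308  0.021 -0.951]
23.775 w 0.6767763664796358 q [ 46.365  22.299 -57.353 127.463  44.258  28.377 -39.632] deck [-47.588  -2.442  28.136] Fdeck [-0.223  0.723 -0.421]
[0.1, -0.2, 0.1] [7.6, 0.0, 0.6]
[0.1, -0.2, 0.1] [25.6, 0.1, 0.7]
```

View pics/s21.png

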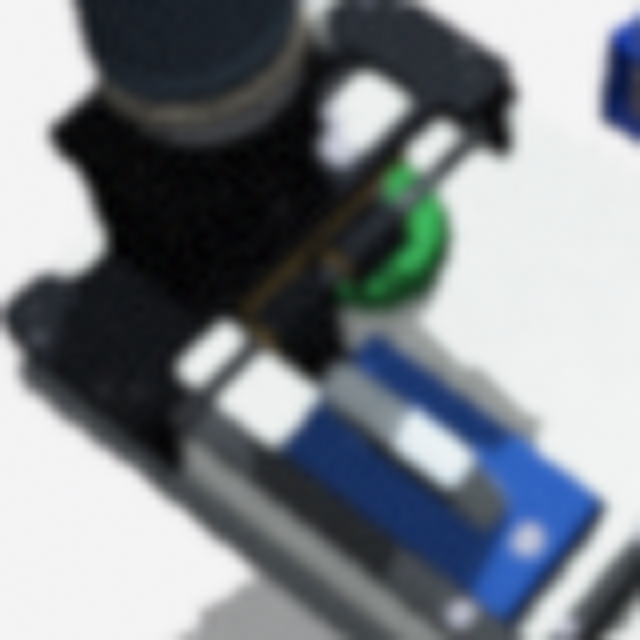

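View pics/w21.png

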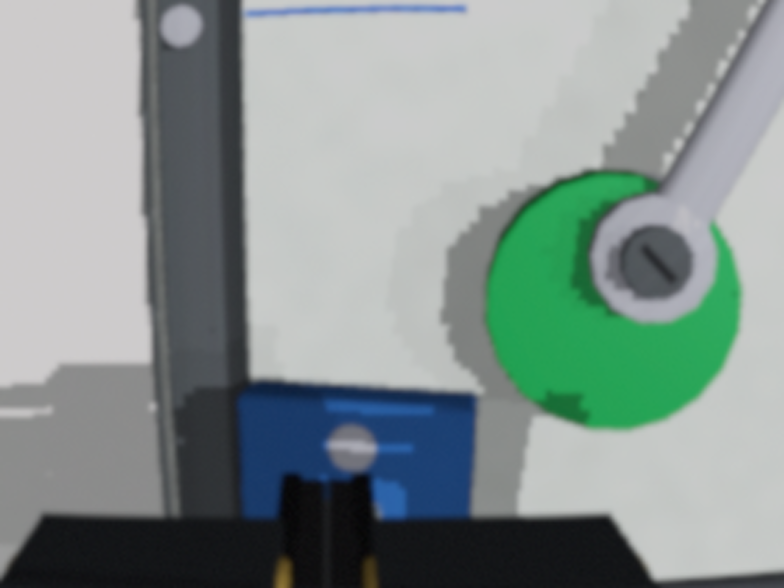

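Call:
step_arm --series '[0,0,0,6,0,0.5,1,0,0,0,12,0,0.5,1,0,0,0,17,0,0.5,1,0,0,0,21,0,0.5,1,0,0,0,24,0,0.5,1,0,0,0,24,0,0.5,1]'

```text
clock: 24.62
eef_pos: [514.3, -39.6, 80.8]
orientation: [[0.068, 0.307, 0.949], [-0.998, 0.024, 0.064], [-0.003, -0.951, 0.308]]
contact_force: [-2.6, 7.7, 2.6]
width: 0.002
```

```bash
python3 tl.py "[(-47,-28,28),(-47,-32,28)]" -12
python3 - <<'E'
from h import *
from bench import bot,vision
s=bot.get_state(); c=vision.camera("wrist"); c["s"]=s; np.save("pics/w22.npy",c,allow_pickle=True); crop(c["color"],200,60,480,270,2.8,"pics/w22.png")
t=vision.camera("scene"); crop(t["color"],295,175,385,245,8,"pics/s22.png")
t=vision.camera("top"); crop(t["color"],260,140,400,250,5,"pics/t22.png")
E
```

```text
tool y world [ 0.308  0.021 -0.951]
24.625 w 0.15099025564900126 q [ 49.958  23.043 -58.271 127.027  43.397  28.298 -35.73 ] deck [-47.284 -22.851  28.258] Fdeck [-0.487  7.865  3.232]
[0.1, -0.1, -0.1] [5.1, 0.2, 0.3]
[0.1, -0.1, -0.1] [9.1, 0.2, 0.3]
```

View pics/s22.png

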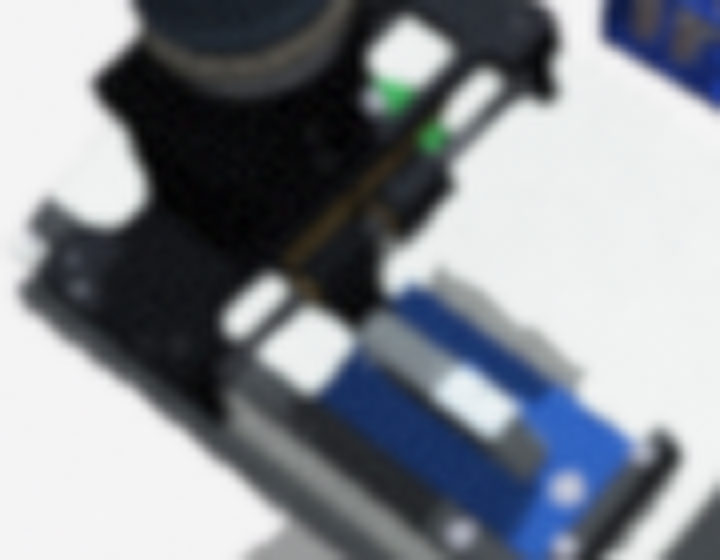

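View pics/t22.png

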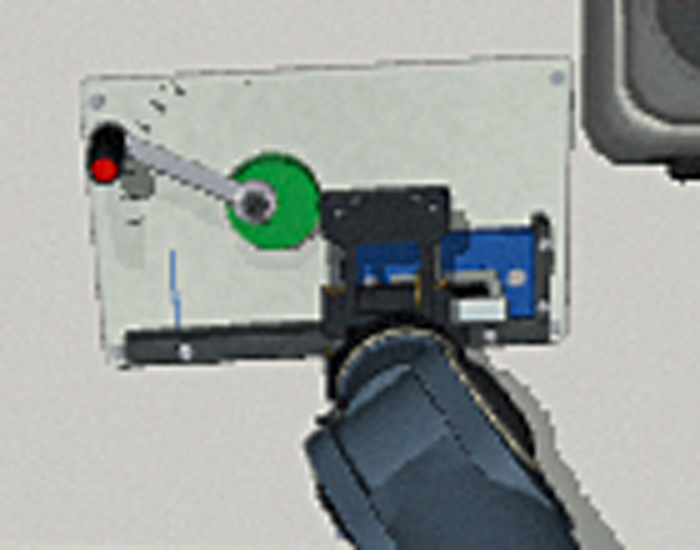

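Call:
step_arm --series '[0,0,0,-5,0,0,1,0,0,0,-10,0,0,1,0,0,0,-10,-20,0,1,0,0,0,-10,-50,0,1,0,0,0,0,-90,0,1,0,0,0,40,-110,0,1,0,0,0,80,-110,0,1,0,0,0,80,-110,0,1,0,0,0,80,-110,0,1]'

```text
clock: 25.9
eef_pos: [485.8, -121.7, 185.1]
orientation: [[0.068, 0.307, 0.949], [-0.998, 0.023, 0.064], [-0.003, -0.952, 0.307]]
contact_force: [-0.6, 1.3, 0.5]
width: 0.005
```

```bash
python3 tl.py "[]" -12
python3 - <<'E'
from h import *
from bench import bot,vision
s=bot.get_state(); c=vision.camera("wrist"); c["s"]=s; np.save("pics/w23.npy",c,allow_pickle=True); cv2.imwrite("pics/w23.png",c["color"])
t=vision.camera("top"); np.save("pics/t23.npy",t,allow_pickle=True);crop(t["color"],260,140,400,250,5,"pics/t23.png")
t=vision.camera("scene"); cv2.imwrite("pics/s23.png",t["color"])
E
```

```text
tool y world [ 0.308  0.021 -0.951]
25.9 w 0.47056141845532357 q [ 81.741  14.804 -76.705 121.33   17.342  38.529  -0.422] deck [ -24.697 -102.765  135.65 ] Fdeck [-0.162  1.324  0.65 ]
```

View pics/w23.png

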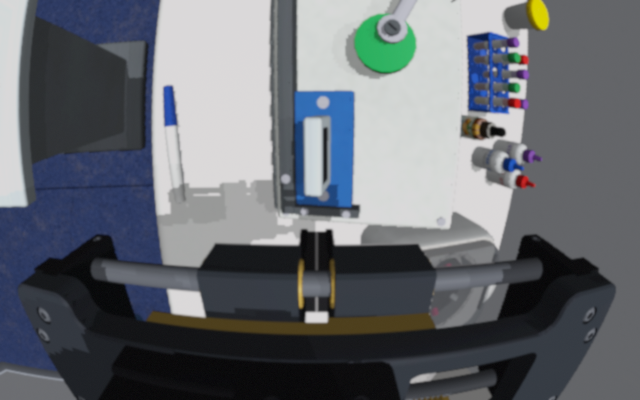

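View pics/t23.png

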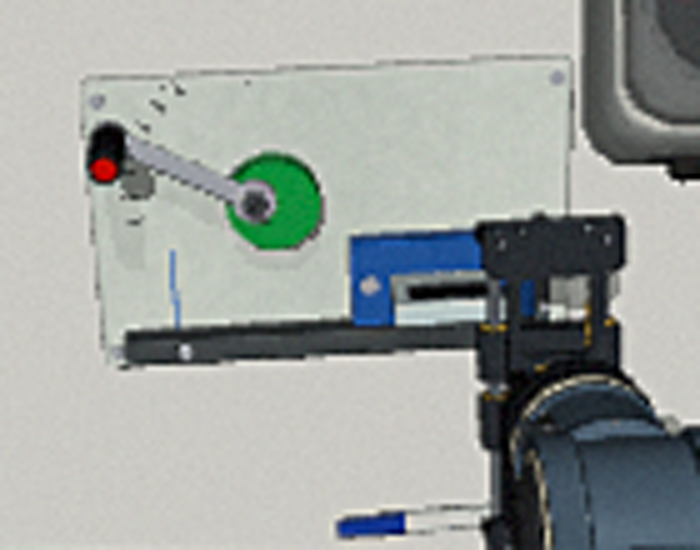

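View pics/s23.png

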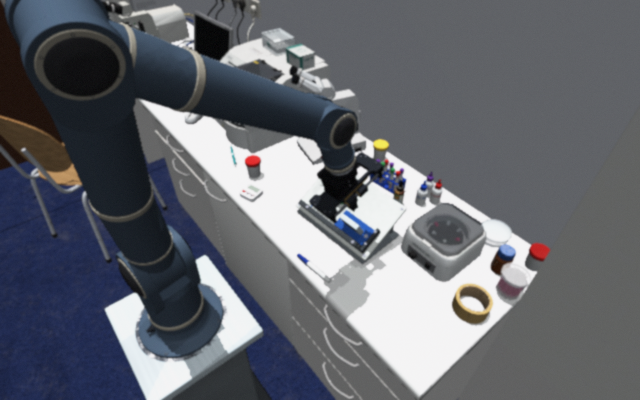

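Run:
```python
from h import *
c=load("pics/w23.npy"); im=c["color"];crop(im,260,0,440,220,2.7,"pics/w23b.png")
T=deckT([567.7,-13,np.radians(3.97)]);Ti=np.linalg.inv(T)
def edges(name):
    c=load(name);s=c["s"];W=toolT(s)@c["T_tool_cam"];im=c["color"].astype(int)
    g=((im[...,1]>im[...,2]+50)&(im[...,1]>im[...,0]+40)).astype(np.uint8)
    cn=max(cv2.findContours(g,cv2.RETR_EXTERNAL,cv2.CHAIN_APPROX_NONE)[0],key=cv2.contourArea)[:,0]
    P=np.array([tx(Ti,onplane(c,u,v,tx(T,[0,0,22]),T[:3,2],W)) for u,v in cn])
    print(name,"disc x",P[:,0].min(),P[:,0].max(),"y",P[:,1].min(),P[:,1].max())
    return c,W
c,W=edges("pics/w23.npy")
im=c["color"].astype(int)
for r in (110,130,150,180):
    row=im[r]; b=np.where((row[:,0]>row[:,2]+60)&(np.arange(640)>280)&(np.arange(640)<370))[0]
    for u in (b.min()-.5,b.max()+.5):
        print(r,u,tx(Ti,onplane(c,u,r,tx(T,[0,0,16]),T[:3,2],W)))
for n in("pics/w21.npy",): edges(n)
```

```text
pics/w23.npy disc x -12.207830455012981 46.09717156725276 y 10.183787886450482 68.75701033632852
110 293.5 [-74.035 -28.015  16.   ]
110 353.5 [-12.981 -27.551  16.   ]
130 294.5 [-73.184 -48.699  16.   ]
130 352.5 [-13.672 -47.494  16.   ]
150 295.5 [-72.38  -69.581  16.   ]
150 352.5 [-13.271 -67.618  16.   ]
180 295.5 [ -72.907 -101.765   16.   ]
180 351.5 [-13.491 -98.629  16.   ]
pics/w21.npy disc x -11.657373044486917 46.78693680832532 y 10.69909125865707 69.42704562191896
```

View pics/w23b.png

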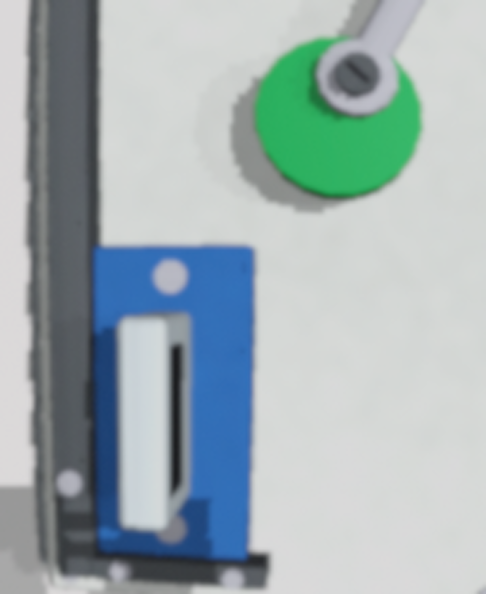

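Run:
```python
from h import *
T=deckT([567.7,-13,np.radians(3.97)]);Ti=np.linalg.inv(T)
def red(n):
    c=load(n);s=c["s"];W=toolT(s)@c["T_tool_cam"];im=c["color"].astype(int)
    m=((im[...,2]>120)&(im[...,1]<60)&(im[...,0]<60)).astype(np.uint8); m[:150]=0 if n!="pics/w20.npy" else m[:150]
    k,l,st,ce=cv2.connectedComponentsWithStats(m); i=1+np.argmax(st[1:,4]); u=ce[i]
    print(n,u,tx(Ti,onplane(c,*u,tx(T,[0,0,80]),T[:3,2],W)),tx(Ti,s["eef_pos"]))
for n in ("pics/w11.npy","pics/w12.npy","pics/w14.npy"): red(n)
```

```text
pics/w11.npy [315.991 248.822] [ 13.88  150.285  80.   ] [ 13.698 150.101  48.455]
pics/w12.npy [315.771 248.565] [ 66.31  141.698  80.   ] [ 66.457 141.075  48.344]
pics/w14.npy [315.671 215.681] [ 70.845 139.304  80.   ] [ 72.027 139.428 104.057]
```

```bash
python3 -c "
from bench import sign_off; print(sign_off())"
```

```text
the job is handed in; nothing more can be done
None
```

I handed the job in at about 26 s of the 64 s. The gauge rests flat at the end stop and the disc is set to about 1.7 mm of play.

**What I did**
- **Laying the gauge:** I gripped the gauge by its bar and laid it in the lane between the marks. On the way down it touched the rail once, at about 16 N, so I lifted it and moved it up the slope. It slid down against the rail when released.
- **Setting the disc:** I gripped the knob and turned the lever clockwise until the disc touched the gauge, when the knob force rose from about 2 N to about 11 N. I then turned it back 8.5°, which works out to about 1.7 mm of play.
- **Sliding the gauge:** I pushed the gauge past the disc with the closed fingers. The first push slid along the bar without moving the gauge, so I repeated it lower and further down the slope. The gauge stopped at the end stop with about 8 N on the fingers, and I then backed off.

**Last checks**
- **Gauge:** the wrist picture shows it flat, up against the stop block and along the rail, with the arm well clear.
- **Disc:** the knob was still at the set angle after I released it, and the lever and disc looked unchanged at the end.
- **Bystanders:** the timer, cup and marker looked unmoved; I did not measure them.

**What disagreed:** measuring the play from the wrist picture alone gave about 0.2 to 1.4 mm, against 1.7 mm by touch. That picture is only good to about 1 to 2 mm, so I relied on the touch value. The low end of the picture range would be under the 0.3 mm limit.

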